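# Prop up the stone board with a pry bar

## Robot

A 6-joint arm with a two-finger parallel gripper is mounted at the origin on a cart in front of the work surface, level with it; the furniture and walls round the work are solid. World frame = base frame: x ahead of the robot, y to its left, z up, the work surface at z = 0. Lengths are in m, angles in rad, forces in N, time in s.
With the tool pointing down it reaches from about 0.25 to 0.725 m from the base axis. Payload 4 kg.
Tool frame: the origin (TCP) lies on the centre line of the jaws, within the pads' length; the fingertips stand 8 mm ahead of it and the grasp point (between the pads) lies 11 mm behind it (r.tip_extent is the distance from the TCP to the fingertips, in m); z points along the fingers, x is the direction in which the jaws open and shut, and the axes are right-handed (so a half turn about z gives the same grasp; the last joint's range is limited). The gripper opens to 85 mm and grips with 20 to 120 N. Pads are 22 mm wide; open, the fingers measure 114 mm over their backs; the gripper's body (76 mm by 85 mm) begins 54 mm behind the grasp point. The pads swing forward as they close: fully open they stand 13 mm farther back than shut.
Start: joints at [1.34, 0.241, 0.005, 1.335, 0, 1.571], TCP at [0.114, 0.487, 0.239] pointing down, gripper open.
Joint ranges: [-2.72, 2.72], [-1.05, 1.87], [-1.09, 1.28], [-1.99, 2.15], [-1.42, 1.44], [-3.14, 3.14]. Speed limits (rad/s): [2.79, 2.79, 3.14, 3.14, 3.14, 3.14].

## Interface

Orientations are given as [roll, pitch, yaw] about the fixed x, y, z axes, in that order (R = Rz(yaw) Ry(pitch) Rx(roll)).
In Python, from workcell import readout, cams, r gives the robot as it stands.
- The arm moves only by the tool send_rows, never from a script. Its argument "motion" is a list of rows, each a list of 6 numbers: the shift along the tool's x, y, z each as a share of 200 mm, from -1 to 1, then the turn, a rotation vector about the tool's x, y, z each as a share of 360 degrees, from -1 to 1. In form: [[x, y, z, ax, ay, az], ...]. A call has 1 to 10 rows; each row shifts and turns the commanded pose from where the row before left it, along the tool's axes as they then stand; what a row does not reach is not made up. A row lasts 1/10 s, in which the tool goes at most 50 mm and 8.59 degrees, less where a joint would pass 70% of its speed; a pose out of reach is approached as far as the arm can. A call with a number of a shift or a turn outside -1 to 1 is refused whole. A call with a gripper value outside its range is refused whole. "fingers" is the opening, from 0 (shut) to 1 (fully open), set as the call begins (left out, the last holds). The fingers move at their own pace and stop on an object; the grip force is fixed at half the most. Time passes only in rows, so rows that do not move let the fingers close. It gives the time, the measured TCP pose, the force and the opening at its end, in the units of the state.
- readout.observe(): the state, without advancing time (a new reading comes with each control period).
- cams.capture(name): name is "scene" or "side" or "wrist"; returns the picture (420x560x3 uint8, blue, green, red); there is no depth.
- cams.calibration(name): a dict with "fx", "fy", "cx", "cy" (pixels), "T" (4x4, takes a point from camera to world coordinates). Camera axes: x right, y down, z forward; pixel columns grow to the right and rows downward; lengths in m; the calibration is good to about 2 mm. The wrist camera is an equidistant fisheye: a pixel r from the principal point sees the ray r / f radians off the axis. A picture is of the moment at which its call begins: read the wrist's pose just before it. calibration takes no time and is no camera call; for the wrist camera it gives the pose at the moment of the call.
- r.sign_off(): hands the job in, once; it reports no verdict.
The state is a dict: "clock": time; "joint_pos": joint angles; "joint_velocities": joint speeds; "joint_torque": joint torques, N m; "tool_pos": TCP position; "orientation": TCP orientation; "contact_force": force on the tool from outside, world axes, zero at the start; "torque": the same for the moment, N m; "finger_gap": finger opening in m.
Only numpy, scipy, OpenCV 4.12 (cv2) and the standard library are available. Lean on these libraries where they do the work, as an engineer would, in place of code of your own. Each camera call takes 0.05 s, during which the arm holds its last target.

## Task

Air the underside of the heavy stone board: take the forked pry bar, put its prongs under the board's front edge, either side of the orange prop, with the bar across the fulcrum block, and lever the edge up just enough for the prop. With the edge held up, slide the bar forward so that it pushes the prop fully home, until you feel its heel press against the board's edge, firmly but never forced. Then let the board down on the prop, draw the bar out and lay it flat on the worktop clear of everything; touch board and prop only with the bar and leave all other things alone.

Things in the scene. Friction and masses are not known exactly. Their poses are not given: they have to be found in the camera images.
- bar: Steel forked pry bar, 330 mm, 0.25 kg. Origin on its flat underside under the grip; x to the fork, z up. Red handle x -85 to 55 mm, 22 wide, 22 high; neck 18 wide, 10 high; cross web x 167 to 185, 52 wide, 10 high; then two straight prongs to x 245, 9 wide, inner faces 34 apart, 8 thick to x 195, then 4. Centre of mass near x 35. Grip across the handle at x 0.
- bar_tip (a point): Middle point between the ends of the bar's two prongs, 245 mm ahead of the bar's origin and 2 mm above its underside.
- fulcrum: Fulcrum block fixed to the worktop: light wood, steel rod along its top; 26 mm deep (x), 90 wide (y), 30 high. Origin at the centre of its underside; x points to the stone board. Rod: along y, radius 8 mm, 84 long, its axis 22 mm above the origin.
- fulcrum_top (a point): Middle of the top line of the fulcrum's rod, 30 mm above the worktop.
- board: Heavy loose stone board, 200 mm deep (x), 190 wide (y), 22 thick, about 2 kg, on four rubber feet 12 mm high, 82 mm before/behind and 78 mm beside its middle; pivots on the rear feet. Origin on the worktop below its centre; x from front edge to back. Front edge parallel to the fulcrum, about 64 mm beyond its rod. Lifting that edge takes about 9 N.
- board_edge (a point): Middle of the lower front edge of the board, 12 mm above the worktop when the board lies on its feet (100 mm before the board's centre). The prop's tread needs it higher than 20 mm; 23 to 27 mm is a good height while the prop is pushed in.
- stop: Low aluminium strip 16 x 180 x 24 mm fixed to the worktop 1 mm behind the board's back edge; origin at the centre of its underside, x away from the board.
- prop: Orange stepped prop, 36 mm long (x), 22 wide, 60 g, loose, between fulcrum and board. Origin mid-underside; x to the board. Blunt-fronted tread 20 mm high to x +18; upright heel 10 thick, 48 high at x -19 to -9, its back is pushed by the bar's web. Starts with its front about 6 mm before the board's edge. Home: heel pressed on the board's edge (5 to 10 N).
- prop_heel (a point): Middle of the front face of the prop's heel, at the height of the tread (20 mm up, 9 mm behind the prop's origin). Fully home: at the board_edge point, with the board's weight on the tread.
- mug: Green mug, bystander, 96 mm high.
- garlic: Garlic bulb, bystander, 52 mm.
- mandarin: Mandarin, bystander, 60 mm.
- salt: Salt shaker, bystander, 90 mm high.
- pepper: Wooden pepper mill, bystander, 170 mm high.
- tumbler: Small clear glass tumbler, bystander, 61 mm high.

How it is judged:
By the outcome, as a careful person would: the job done as asked, in the order asked, and still so for the second after the job is handed in, with the robot touching nothing.
It also fails if it takes over 72 s, if anything falls off the work surface, if the arm or the gripper's body presses on something with over 40 N, if the wrist force passes 120 N, or if a joint passes its speed limit or range.

## Working session

There is one attempt and no reset: what is moved stays moved. The work goes in short steps, Python scripts to look and compute and a tool call to move; the robot and the scene stay as the last step left them, time stands still between calls to the robot, and variables do not carry over. Pictures are saved under pics/ and viewed, and the job is handed in when it is done.

Besides the shell and the picture viewer there is one more tool, called after "Request:" as a command line: name --pt "numbers of a row" for each row, then --argument value for the rest. send_rows: Moves the arm, as the interface text tells. Shift numbers are shares of 200 mm and turn numbers shares of 360 degrees, none past 1 either way. Its arguments: {"type":"object","properties":{"motion":{"type":"array"},"fingers":{"type":"number"}},"required":["motion"]}

```bash
mkdir -p pics; ls
python3 - <<'E'
from workcell import readout,cams,r
import cv2,numpy as np
np.set_printoptions(precision=4,suppress=True)
print(readout.observe())
for n in("scene","side","wrist"):
    c=cams.calibration(n);print(n,c)
    cv2.imwrite(f"pics/a_{n}.png",cams.capture(n))
E
```

```text
pics
{'clock': 0.0, 'joint_pos': array([1.34  , 0.2414, 0.0037, 1.3352, 0.    , 1.5708]), 'joint_velocities': array([-0.0008,  0.0002, -0.0008, -0.0003, -0.0011, -0.0004]), 'joint_torque': array([  0.0001, -37.232 ,  25.2406,   0.0171,   0.0001,  -0.    ]), 'tool_pos': array([0.1142, 0.4861, 0.2384]), 'orientation': array([-3.1416,  0.0021,  1.34  ]), 'contact_force': array([ 0.9901, -0.3199,  0.6188]), 'torque': array([ 0.0181, -0.0209,  0.0231]), 'finger_gap': 0.08549731199413767}
scene {'fx': 482.32463713864155, 'fy': 482.32463713864155, 'cx': 277.44808480873155, 'cy': 219.46253655871385, 'T': array([[-0.5324, -0.5293,  0.6606, -0.3409],
       [-0.8462,  0.312 , -0.4321,  0.7593],
       [ 0.0226, -0.789 , -0.6139,  0.8915],
       [ 0.    ,  0.    ,  0.    ,  1.    ]])}
side {'fx': 500.1748029429923, 'fy': 500.1748029429923, 'cx': 284.63496534142496, 'cy': 208.32444022340331, 'T': array([[-0.5732, -0.7222,  0.387 , -0.0146],
       [-0.8194,  0.5086, -0.2644,  0.5686],
       [-0.0059, -0.4687, -0.8833,  1.4034],
       [ 0.    ,  0.    ,  0.    ,  1.    ]])}
wrist {'fx': 325.19226210127806, 'fy': 325.19226210127806, 'cx': 275.97969714842816, 'cy': 205.81682133959103, 'T': array([[ 0.229 ,  0.9318,  0.2815,  0.0426],
       [ 0.9734, -0.2185, -0.0685,  0.5033],
       [-0.0023,  0.2897, -0.9571,  0.3734],
       [ 0.    ,  0.    ,  0.    ,  1.    ]])}
```

View pics/a_scene.png

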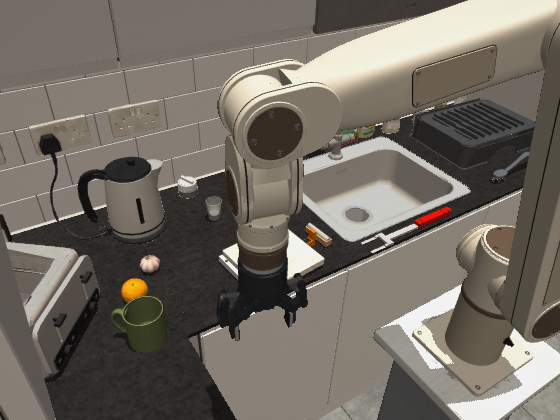

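View pics/a_side.png

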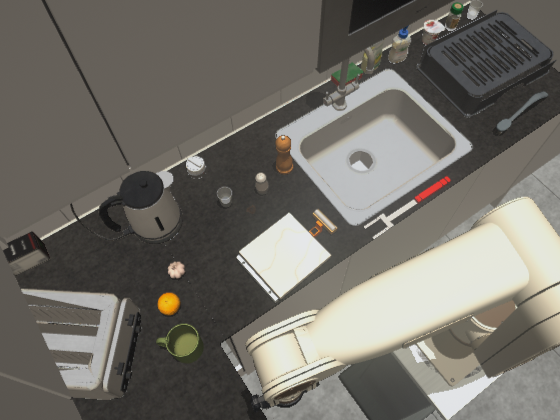

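View pics/a_wrist.png

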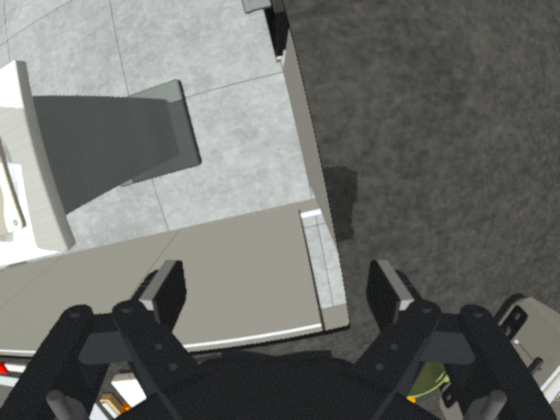

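The side view shows everything: the board at about (285,255), the prop at (316,229), the fulcrum at (325,218), the red handle at (433,189) and the fork at (380,222). Next I'll measure their positions.

```bash
cat > h.py <<'E'
from workcell import readout,cams,r
import cv2,numpy as np
from scipy.spatial.transform import Rotation as R
np.set_printoptions(precision=4,suppress=True)
def ray(c,u,v):
    d=np.array([(u-c['cx'])/c['fx'],(v-c['cy'])/c['fy'],1.]);return c['T'][:3,3],c['T'][:3,:3]@d
def onz(c,u,v,z):
    o,d=ray(c,u,v);return o+d*(z-o[2])/d[2]
def proj(c,p):
    q=c['T'][:3,:3].T@(np.asarray(p,float)-c['T'][:3,3]);return np.array([q[0]/q[2]*c['fx']+c['cx'],q[1]/q[2]*c['fy']+c['cy']])
def fproj(c,p):
    q=c['T'][:3,:3].T@(np.asarray(p,float)-c['T'][:3,3]);th=np.arctan2(np.hypot(q[0],q[1]),q[2]);s=th/np.hypot(q[0],q[1])*c['fx']
    return np.array([q[0]*s+c['cx'],q[1]*s+c['cy']])
def fonz(c,u,v,z):
    a=np.array([u-c['cx'],v-c['cy']])/c['fx'];th=np.hypot(*a);d=np.array([*(a/th*np.sin(th)),np.cos(th)])
    o=c['T'][:3,3];d=c['T'][:3,:3]@d;return o+d*(z-o[2])/d[2]
E
python3 - <<'E'
from h import *
for n in("side","scene"):
    im=cv2.imread(f"pics/a_{n}.png");c=cams.calibration(n)
    b,g,rr=[im[...,i].astype(int) for i in range(3)]
    m=((rr>150)&(g<60)&(b<60)).astype('uint8')
    k,l,s,ce=cv2.connectedComponentsWithStats(m);i=1+np.argmax(s[1:,4])
    pts=np.argwhere(l==i)[:,::-1].astype(np.float32)
    rect=cv2.minAreaRect(pts);print(n,s[i],ce[i],rect)
    print([onz(c,*p,0.011)[:2] for p in cv2.boxPoints(rect)], onz(c,*ce[i],0.013))
c=cams.calibration("side")
for nm,p,z in [("boardTL",(289,213),.034),("boardR",(330,254),.034),("boardB",(275,297),.034),("boardL",(238,255),.034),("fulcA",(316,212),.03),("fulcB",(333,228),.03),("garlic",(176,270),.02),("mandarin",(169,303),.03),("salt",(261,190),0),("pep",(286,172),0),("tumbler",(225,203),0),("mug",(182,350),0),("forkA",(367,222),0),("forkB",(377,236),0)]:print(nm,onz(c,*p,z))
im=cv2.imread("pics/a_side.png");cv2.imwrite("pics/a_z.png",cv2.resize(im[160:310,230:460],None,fx=3.45,fy=3.45,interpolation=cv2.INTER_CUBIC))
E
```

```text
side [444 177   6   5  15] [446.8    178.7333] ((446.7941589355469, 178.8235321044922), (5.3357834815979, 3.6380343437194824), 14.03624439239502)
[array([ 0.3838, -0.3297]), array([ 0.392 , -0.3413]), array([ 0.3787, -0.3516]), array([ 0.3706, -0.3399])] [ 0.3809 -0.3396  0.013 ]
scene [415 207  36  17 189] [432.4233 215.0847] ((432.5258483886719, 215.0603485107422), (5.5148701667785645, 36.89710998535156), 66.80140686035156)
[array([ 0.3961, -0.2141]), array([ 0.3957, -0.3606]), array([ 0.3736, -0.3459]), array([ 0.3749, -0.2019])] [ 0.3835 -0.2763  0.013 ]
boardTL [0.5643 0.1571 0.034 ]
boardR [0.3831 0.1367 0.034 ]
boardB [0.3681 0.3441 0.034 ]
boardL [0.5368 0.3609 0.034 ]
fulcA [0.5207 0.0856 0.03  ]
fulcB [0.4469 0.0761 0.03  ]
garlic [0.6073 0.5337 0.02  ]
mandarin [0.5271 0.5988 0.03  ]
salt [0.6995 0.1727 0.    ]
pep [0.709 0.067 0.   ]
tumbler [ 0.7259  0.2934 -0.    ]
mug [0.4004 0.6348 0.    ]
forkA [ 0.4123 -0.0343  0.    ]
forkB [ 0.3573 -0.0288  0.    ]
```

View pics/a_z.png

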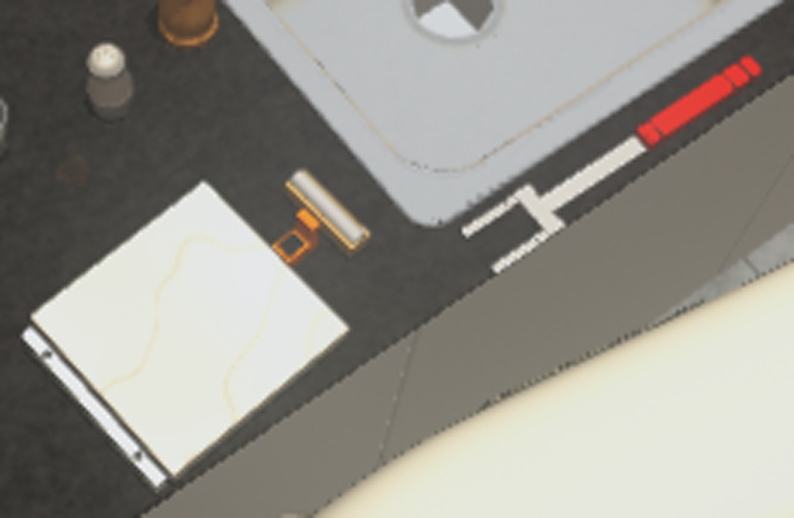

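Zoomed in, the fork points toward the board, with its web near (540,205) in the crop and the handle running from (645,135) to (760,65). I'll take finer measurements from masks in both fixed views.

Run:
```python
from h import *
for n in("side","scene"):
    im=cv2.imread(f"pics/a_{n}.png");c=cams.calibration(n)
    hsv=cv2.cvtColor(im,cv2.COLOR_BGR2HSV)
    m=(((hsv[...,0]<7)|(hsv[...,0]>172))&(hsv[...,1]>170)&(hsv[...,2]>90)).astype('uint8')
    k,l,s,ce=cv2.connectedComponentsWithStats(m);i=1+np.argmax(s[1:,4])
    pts=np.argwhere(l==i)[:,::-1].astype(np.float32)
    rect=cv2.minAreaRect(pts);print(n,s[i],ce[i],rect)
    bp=cv2.boxPoints(rect);print(np.array([onz(c,*p,0.013)[:2] for p in bp]), onz(c,*ce[i],0.014))
c1=cams.calibration("side")
# crop->full
f=lambda x,y:(230+x/3.45-.36,160+y/3.45-.36)
for nm,p,z in [("webfarend",(533,187),.01),("webnear",(560,230),.01),("tipA",(466,234),.004),("tipB",(496,270),.004),("neckstart",(640,142),.01),
 ("boardTop",(204,182),.034),("boardR",(348,327),.034),("boardB",(173,474),.034),("boardL",(31,317),.034),
 ("rodA",(297,174),.03),("rodB",(357,243),.03),("heelTopMid",(308,218),.048),("treadfrontmid?",(290,250),.02),("stopL",(26,335),.024),("stopB",(160,487),.024)]:
    print(nm,onz(c1,*f(*p),z))
im=cv2.imread("pics/a_side.png");cv2.imwrite("pics/a_z2.png",cv2.resize(im[205:245,290:345],None,fx=14,fy=14,interpolation=cv2.INTER_CUBIC))
im=cv2.imread("pics/a_scene.png");cv2.imwrite("pics/a_z3.png",cv2.resize(im[190:290,210:470],None,fx=3,fy=3,interpolation=cv2.INTER_CUBIC))
```

```text
side [415 177  35  25 216] [432.1852 188.6898] ((432.38458251953125, 188.57691955566406), (5.824352264404297, 38.274314880371094), 56.3099365234375)
[[ 0.3903 -0.21  ]
 [ 0.39   -0.3477]
 [ 0.3705 -0.3435]
 [ 0.3712 -0.2065]] [ 0.3803 -0.2747  0.014 ]
scene [415 207  37  21 325] [432.4954 216.5692] ((433.12713623046875, 216.29249572753906), (9.170701026916504, 38.59668731689453), 66.50143432617188)
[[ 0.3958 -0.2096]
 [ 0.3963 -0.3633]
 [ 0.3599 -0.3391]
 [ 0.361  -0.1898]] [ 0.3772 -0.2698  0.014 ]
webfarend [ 0.4005 -0.0919  0.01  ]
webnear [ 0.3534 -0.0835  0.01  ]
tipA [ 0.4005 -0.0147  0.004 ]
tipB [ 0.3576 -0.014   0.004 ]
neckstart [ 0.3796 -0.2026  0.01  ]
boardTop [0.5664 0.1565 0.034 ]
boardR [0.3811 0.1363 0.034 ]
boardB [0.3602 0.3331 0.034 ]
boardL [0.5452 0.3534 0.034 ]
rodA [0.5266 0.0822 0.03  ]
rodB [0.4412 0.0801 0.03  ]
heelTopMid [0.4791 0.1067 0.048 ]
treadfrontmid? [0.4731 0.1291 0.02  ]
stopL [0.5376 0.3644 0.024 ]
stopB [0.36   0.3464 0.024 ]
```

View pics/a_z2.png

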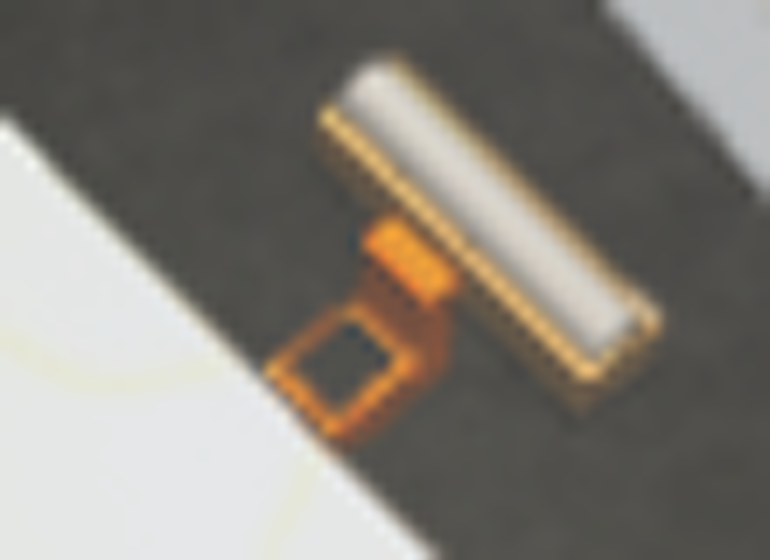

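View pics/a_z3.png

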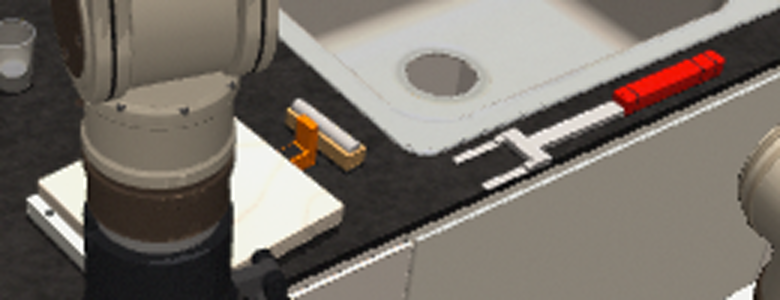

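Request:
send_rows --pt "-0.1 0.2 0 0 0 0" --pt "-0.1 0.2 0 0 0 0" --pt "-0.1 0.2 0 0 0 0" --pt "-0.1 0.2 0 0 0 0" --pt "-0.1 0.2 0 0 0 0" --pt "-0.1 0.2 0 0 0 0" --pt "-0.1 0.2 0 0 0 0" --pt "-0.1 0.2 0 0 0 0" --pt "-0.1 0.2 0 0 0 0" --pt "-0.1 0.2 0 0 0 0" --fingers 0.65

```text
clock: 1.15
tool_pos: [0.459, 0.199, 0.2391]
orientation: [-3.141, 0.0, 1.34]
contact_force: [0.9, 1.2, 0.9]
finger_gap: 0.0555
```

Request:
send_rows --pt "0 0 0 0 0 0.0237" --pt "0 0 0 0 0 0.0237" --pt "0 0 0 0 0 0.0237" --pt "0 0 0 0 0 0.0237" --pt "0 0 0 0 0 0.0237" --pt "0 0 0 0 0 0.0237" --pt "0 0 0 0 0 0.0237" --pt "0 0 0 0 0 0.0237" --pt "0 0 0 0 0 0.0237"

```text
clock: 2.05
tool_pos: [0.4578, 0.2004, 0.2389]
orientation: [3.141, 0.001, -0.006]
contact_force: [0.3, -0.8, -0.1]
finger_gap: 0.0555
```

Request:
send_rows --pt "0.0 0.2 0 0 0 0" --pt "0.0 0.2 0 0 0 0" --pt "0.0 0.2 0 0 0 0" --pt "0.0 0.2 0 0 0 0" --pt "0.0 0.1 0 0 0 0" --pt "0 0 0 0 0 0"

```text
clock: 2.65
tool_pos: [0.4576, 0.0182, 0.2391]
orientation: [3.141, 0.001, -0.005]
contact_force: [-0.1, 0.3, -0.2]
finger_gap: 0.0553
```

Run:
```python
from h import *
c=cams.calibration("wrist");im=cams.capture("wrist");np.save("w1.npy",c['T']);print(c)
cv2.imwrite("pics/w1.png",im);cv2.imwrite("pics/side1.png",cams.capture("side"))
```

```text
{'fx': 325.19226210127806, 'fy': 325.19226210127806, 'cx': 275.97969714842816, 'cy': 205.81682133959103, 'T': array([[ 1.    , -0.0045, -0.0021,  0.4582],
       [-0.0049, -0.9568, -0.2906,  0.0921],
       [-0.0007,  0.2906, -0.9568,  0.374 ],
       [ 0.    ,  0.    ,  0.    ,  1.    ]])}
```

View pics/w1.png

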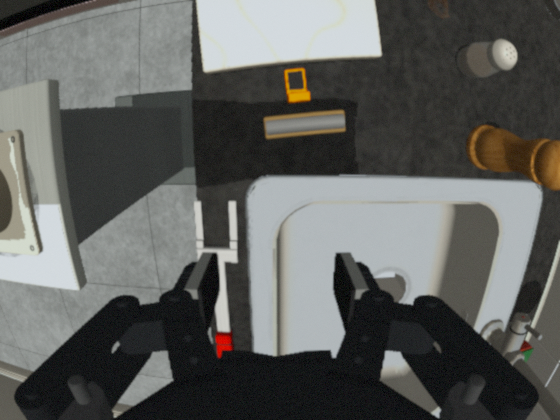

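The wrist view shows the board's front edge near (290,62), the prop at (298,88), the fulcrum at (305,124), and the fork tips at (199,202) and (233,202). I'll zoom in for exact points.

Run:
```python
from h import *
im=cv2.imread("pics/w1.png")
cv2.imwrite("pics/w1a.png",cv2.resize(im[40:150,190:390],None,fx=4,fy=4,interpolation=cv2.INTER_CUBIC))
cv2.imwrite("pics/w1b.png",cv2.resize(im[190:370,185:265],None,fx=3.3,fy=3.3,interpolation=cv2.INTER_CUBIC))
```

```text
(no output)
```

View pics/w1a.png

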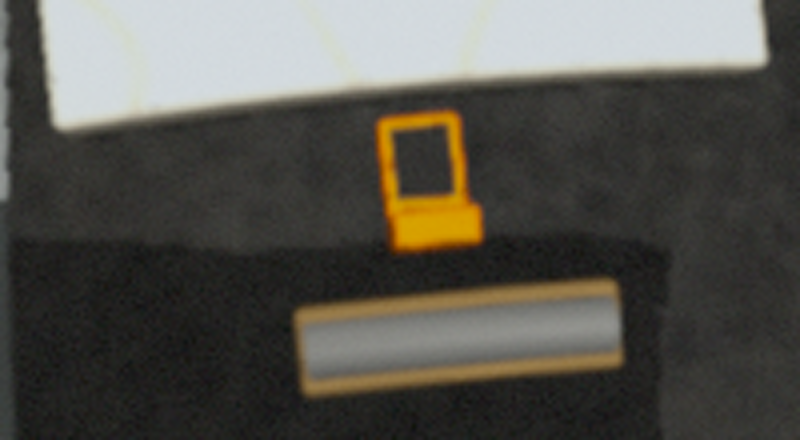

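View pics/w1b.png

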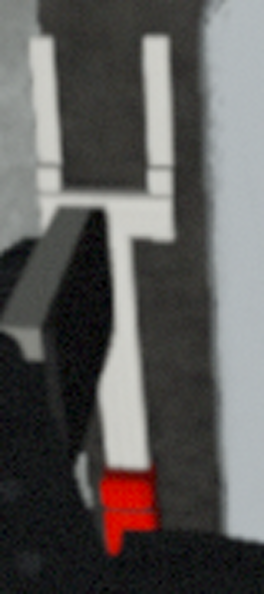

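Run:
```python
from h import *
c=dict(cams.calibration("wrist"));c['T']=np.load("w1.npy")
a=lambda x,y:(190+(x+.5)/4-.5,40+(y+.5)/4-.5)
b=lambda x,y:(185+(x+.5)/3.3-.5,190+(y+.5)/3.3-.5)
P={}
for nm,p,z in [("BfL",a(60,130),.034),("BfR",a(768,66),.034),
 ("fbl",a(304,396),.022),("fbr",a(623,364),.022),("ffl",a(297,310),.022),("ffr",a(614,281),.022),
 ("rodL",a(303,347),.022),("rodR",a(620,321),.022),
 ("heelFL",a(387,209),.048),("heelFR",a(482,203),.048),("heelBL",a(393,251),.048),("heelBR",a(483,243),.048),
 ("treadL",a(378,119),.02),("treadR",a(459,111),.02),
 ("tipLo",b(30,37),.004),("tipLi",b(53,37),.004),("tipRi",b(143,37),.004),("tipRo",b(170,37),.004),
 ("webL",b(41,190),.01),("webR",b(173,195),.01),("webRb",b(175,240),.01),("neckL",b(107,468),.01),("neckR",b(151,468),.01),("hL",b(101,475),.022),("hR",b(158,473),.022)]:
    P[nm]=fonz(c,*p,z)[:2];print(nm,P[nm])
for q in [("BfL","BfR"),("fbl","fbr"),("ffl","ffr"),("heelBL","heelBR"),("treadL","treadR"),("tipLo","tipRo"),("hL","hR"),("neckL","neckR")]:
    d=P[q[1]]-P[q[0]];print(q,(P[q[0]]+P[q[1]])/2,np.hypot(*d),np.degrees(np.arctan2(d[1],d[0])))
```

```text
BfL [0.384  0.1344]
BfR [0.5701 0.154 ]
fbl [0.4466 0.061 ]
fbr [0.5335 0.0706]
ffl [0.4449 0.0844]
ffr [0.5306 0.0933]
rodL [0.4465 0.0744]
rodR [0.5324 0.0824]
heelFL [0.4683 0.1102]
heelFR [0.4917 0.112 ]
heelBL [0.4697 0.0997]
heelBR [0.492  0.1019]
treadL [0.4668 0.1365]
treadR [0.4885 0.1389]
tipLo [ 0.3579 -0.0135]
tipLi [ 0.3667 -0.0136]
tipRi [ 0.4002 -0.0138]
tipRo [ 0.41   -0.0139]
webL [ 0.3585 -0.0721]
webR [ 0.4092 -0.0735]
webRb [ 0.409  -0.0924]
neckL [ 0.3726 -0.2052]
neckR [ 0.3919 -0.2042]
hL [ 0.3724 -0.1994]
hR [ 0.3968 -0.1971]
('BfL', 'BfR') [0.4771 0.1442] 0.18715970262472106 5.998442755834465
('fbl', 'fbr') [0.4901 0.0658] 0.08743526225345082 6.2471607407338325
('ffl', 'ffr') [0.4878 0.0889] 0.08606063216567049 5.910622262713904
('heelBL', 'heelBR') [0.4809 0.1008] 0.02240406627263313 5.737431282985778
('treadL', 'treadR') [0.4777 0.1377] 0.021789129199156904 6.461391884253707
('tipLo', 'tipRo') [ 0.384  -0.0137] 0.05211669536246696 -0.3817167641755633
('hL', 'hR') [ 0.3846 -0.1982] 0.024552852783115205 5.3950398605379615
('neckL', 'neckR') [ 0.3822 -0.2047] 0.0193800833569956 2.76482096796946
```

Request:
send_rows --pt "-0.047 0.173 0.075 0 0 0" --pt "-0.047 0.173 0.075 0 0 0" --pt "-0.047 0.173 0.075 0 0 0" --pt "-0.047 0.173 0.075 0 0 0" --pt "-0.047 0.173 0.075 0 0 0" --pt "-0.047 0.173 0.075 0 0 0" --pt "-0.047 0.173 0.075 0 0 0" --pt "-0.047 0.173 0.075 0 0 0" --pt "0 0 0 0 0 0" --pt "0 0 0 0 0 0" --fingers 0.45

```text
clock: 3.75
tool_pos: [0.3828, -0.2556, 0.1188]
orientation: [-3.14, 0.001, -0.0]
contact_force: [1.0, 0.6, 0.3]
finger_gap: 0.0384
```

Run:
```python
from h import *
c=cams.calibration("wrist");im=cams.capture("wrist");np.save("w2.npy",c['T']);print(c['T'])
o=readout.observe();p=o['tool_pos'];print(p,o['orientation'])
for z in(.022,.1):print(fproj(c,[p[0],p[1],z]))
cv2.imwrite("pics/w2.png",im)
```

```text
[[ 1.     -0.0003 -0.0012  0.3831]
 [-0.0006 -0.9574 -0.2887 -0.182 ]
 [-0.001   0.2887 -0.9574  0.2538]
 [ 0.      0.      0.      1.    ]]
[ 0.3832 -0.2553  0.1192] [-3.1407  0.0002  0.0009]
[276.5507 210.1262]
[276.6464 255.1296]
```

View pics/w2.png

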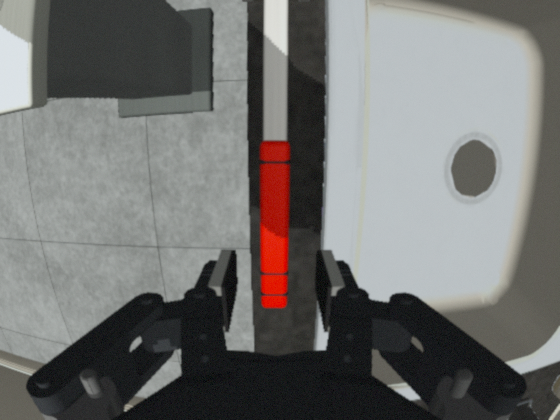

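Run:
```python
from h import *
c=dict(cams.calibration("wrist"));c['T']=np.load("w2.npy")
print(fonz(c,275,142,.022),fonz(c,274,307,.022),fonz(c,275.5,10,.01), fonz(c,326,250,0),fonz(c,326,150,0),fonz(c,253,250,0))
```

```text
[ 0.3821 -0.2045  0.022 ] [ 0.381 -0.342  0.022] [ 0.3825 -0.1041  0.01  ] [ 0.4259 -0.2983  0.    ] [ 0.4222 -0.2126  0.    ] [ 0.363  -0.2981  0.    ]
```

Request:
send_rows --pt "-0.007 0.012 0.1 0 0 0" --pt "0 0 0.1 0 0 0" --pt "0 0 0.1 0 0 0" --pt "0 0 0.1 0 0 0" --pt "0 0 0.1 0 0 0" --pt "0 0 0.05 0 0 0" --pt "0 0 0 0 0 0" --pt "0 0 0 0 0 0"

```text
clock: 4.6
tool_pos: [0.3822, -0.2583, 0.01]
orientation: [3.141, -0.001, 0.001]
contact_force: [1.3, -0.4, -0.2]
finger_gap: 0.0387
```

Request:
send_rows --pt "0 0 0 0 0 0" --pt "0 0 0 0 0 0" --pt "0 0 0 0 0 0" --pt "0 0 0 0 0 0" --pt "0 0 0 0 0 0" --pt "0 0 0 0 0 0" --pt "0 0 0 0 0 0" --fingers 0.0

```text
clock: 5.3
tool_pos: [0.3823, -0.2591, 0.0106]
orientation: [3.141, -0.003, -0.0]
contact_force: [0.2, 2.0, 5.8]
finger_gap: 0.0205
```

Request:
send_rows --pt "0 0 -0.05 0 0 0" --pt "0 0 -0.1 0 0 0" --pt "0 0 -0.15 0 0 0" --pt "0 0 -0.15 0 0 0" --pt "0 0 -0.1 0 0 0" --pt "0 0 0 0 0 0" --pt "0 0 0 0 0 0"

```text
clock: 6.0
tool_pos: [0.3811, -0.2587, 0.1193]
orientation: [3.141, -0.0, -0.0]
contact_force: [-0.5, 0.1, -2.9]
finger_gap: 0.0206
```

Run:
```python
from h import *
c=cams.calibration("wrist");im=cams.capture("wrist");np.save("w3.npy",c['T'])
o=readout.observe();print(o['tool_pos'],o['orientation'],o['contact_force'],o['torque'],o['finger_gap'])
cv2.imwrite("pics/w3.png",im);
s=cams.capture("scene");cv2.imwrite("pics/s3.png",s)
```

```text
[ 0.3805 -0.2582  0.1184] [-3.1407  0.0015 -0.0003] [ 0.1214 -0.7157 -3.036 ] [-0.0879  0.0194 -0.0257] 0.0207638185271248
```

View pics/w3.png

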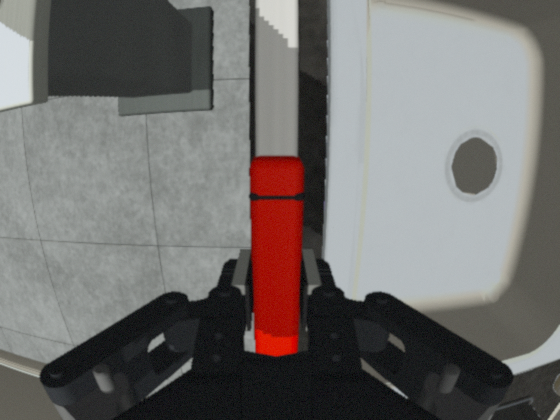

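View pics/s3.png

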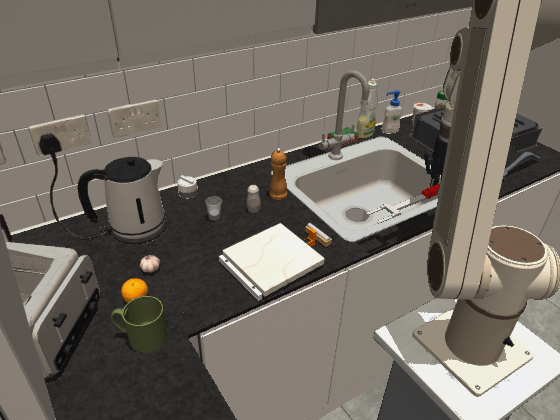

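```bash
cat >> h.py <<'E'
YAW=np.radians(96.0);u=np.array([np.cos(YAW),np.sin(YAW),0]);w=np.array([np.sin(YAW),-np.cos(YAW),0])
E0=np.array([0.4765,0.1447,0])
HZ=0.0106;HX=-0.0006
def barpose(s,z,th,lat=0,dyaw=0):
    a=YAW+np.radians(dyaw);uu=np.array([np.cos(a),np.sin(a),0]);t=np.radians(th)
    bx=np.cos(t)*uu+np.array([0,0,-np.sin(t)]);bz=np.sin(t)*uu+np.array([0,0,np.cos(t)])
    tip=E0+u*s+w*lat+np.array([0,0,z])
    org=tip-.245*bx
    Rt=np.column_stack([np.cross(bx,bz),-bx,-bz])
    return org+HZ*bz+HX*bx,Rt
def now():
    o=readout.observe();return o['tool_pos'],R.from_euler('xyz',o['orientation']).as_matrix(),o
def plan(*a,**k):
    p,Rm=barpose(*a,**k);p0,R0,o=now()
    rv=R.from_matrix(R0.T@Rm).as_rotvec()
    print("target",p,"| rot share",rv/(2*np.pi),"deg",np.degrees(rv),"| shift share before rot",R0.T@(p-p0)/.2,"after rot",Rm.T@(p-p0)/.2,"world mm",(p-p0)*1e3)
def where():
    p,Rm,o=now();bx=-Rm[:,1];bz=-Rm[:,2];org=p-HZ*bz-HX*bx;tip=org+.245*bx
    d=tip-E0;print("s %.1f lat %.1f z %.1f mm th %.2f dyaw %.2f roll %.2f"%(d@u*1e3,d@w*1e3,d[2]*1e3,np.degrees(-np.arcsin(bx[2])),np.degrees(np.arctan2(bx[1],bx[0])-YAW),np.degrees(Rm[2,0])),"F along u,w,z",o['contact_force']@u,o['contact_force']@w,o['contact_force'][2],"T",o['torque'],"gap",o['finger_gap'],o['clock'])
    return org,bx,bz,tip
E
python3 - <<'E'
from h import *
where();plan(-.016,.08,22);
E
```

```text
s -146.2 lat -112.1 z 107.7 mm th -0.09 dyaw -6.02 roll -0.14 F along u,w,z 0.7155652821610177 -0.12333709853704215 -3.0656062950805656 T [-0.097  -0.0188  0.0257] gap 0.02076582048337771 6.1
target [ 0.5016 -0.0937  0.1818] | rot share [-0.0613  0.0036 -0.0164] deg [-22.0728   1.2892  -5.9199] | shift share before rot [ 0.6057 -0.822  -0.3196] after rot [ 0.6893 -0.5789 -0.5783] world mm [121.3615 164.2643  63.8673]
```

Request:
send_rows --pt "0 0 -0.1 0 0 0" --pt "0.076 -0.1 -0.04 0 0 0" --pt "0.076 -0.103 -0.04 0 0 0" --pt "0.076 -0.103 -0.04 0 0 0" --pt "0.076 -0.103 -0.02 0 0 0" --pt "0.076 -0.103 -0.02 0 0 0" --pt "0.076 -0.103 -0.02 0 0 0" --pt "0.076 -0.103 -0.02 0 0 0" --pt "0.075 -0.103 -0.02 0 0 0" --pt "0 0 0 0 0 0"

```text
clock: 7.1
tool_pos: [0.5039, -0.0922, 0.1819]
orientation: [-3.14, 0.001, 0.004]
contact_force: [-0.0, -0.8, -2.3]
finger_gap: 0.021
```

Request:
send_rows --pt "0 0 0 -0.0123 0.0007 -0.0033" --pt "0 0 0 -0.0123 0.0007 -0.0033" --pt "0 0 0 -0.0123 0.0007 -0.0033" --pt "0 0 0 -0.0123 0.0007 -0.0033" --pt "0 0 0 -0.0123 0.0007 -0.0033" --pt "0 0 0 0 0 0" --pt "0 0 0 0 0 0"

```text
clock: 7.8
tool_pos: [0.5018, -0.0944, 0.1821]
orientation: [2.756, 0.001, 0.105]
contact_force: [0.2, 0.2, -2.8]
finger_gap: 0.021
```

Run:
```python
from h import *
c=cams.calibration("wrist");im=cams.capture("wrist");np.save("w4.npy",c['T'])
cv2.imwrite("pics/w4.png",im);
s=cams.capture("side");cv2.imwrite("pics/side4.png",s)
s=cams.capture("scene");cv2.imwrite("pics/s4.png",s)
org,bx,bz,tip=where();plan(-.016,.08,22)
by=np.cross(bz,bx)
for n in("side","scene"):
  cc=cams.calibration(n)
  for y in(.0215,-.0215):print(n,proj(cc,org+.245*bx+y*by+.002*bz),proj(cc,org+.176*bx+y*1.2*by+.01*bz))
for y in(.0215,-.0215):print("w",fproj(c,org+.245*bx+y*by+.004*bz))
```

```text
s -17.8 lat 1.4 z 80.9 mm th 22.12 dyaw -0.11 roll 0.09 F along u,w,z -0.5474709288266832 0.3716468403687027 -1.9954511437263902 T [ 0.4433  0.0471 -0.0109] gap 0.020502321109025688 7.95
target [ 0.5016 -0.0937  0.1818] | rot share [ 0.0003 -0.0002 -0.0003] deg [ 0.1209 -0.0564 -0.0986] | shift share before rot [-0.0049 -0.01    0.0034] after rot [-0.0049 -0.01    0.0034] world mm [-1.1376  1.4874 -1.3892]
side [318.6375 226.1044] [335.6778 209.7105]
side [308.7837 216.2479] [323.5638 198.0107]
scene [311.7795 225.9541] [330.5639 208.7667]
scene [301.4376 218.0681] [317.8257 199.797 ]
w [ 238.3187 -174.8391]
w [ 318.4267 -174.4947]
```

View pics/w4.png

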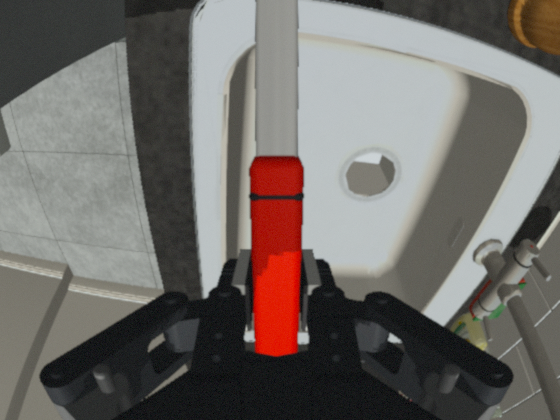

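View pics/side4.png

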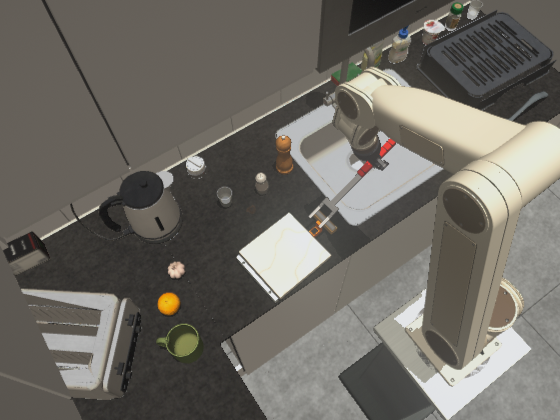

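View pics/s4.png

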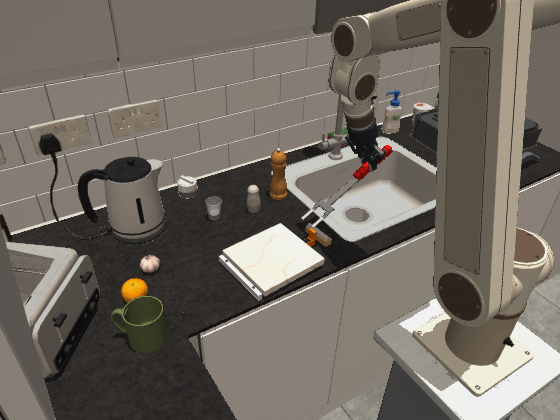

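The bar now hangs nose-down over the fulcrum, with the tips near (318,226) and (309,216) in the side view. I'll zoom in to compare them with the predicted pixels.

```bash
cat >> h.py <<'E'
def mark(n,im,org,bx,bz,box,k,out):
    by=np.cross(bz,bx);cc=cams.calibration(n);x0,y0,x1,y1=box
    z=cv2.resize(im[y0:y1,x0:x1],None,fx=k,fy=k,interpolation=cv2.INTER_CUBIC)
    for (x,y,zz) in [(.245,.026,.004),(.245,.017,.004),(.245,-.017,.004),(.245,-.026,.004),(.185,.026,.01),(.185,-.026,.01),(.167,.026,.01),(.167,-.026,.01)]:
        p=(proj(cc,org+x*bx+y*by+zz*bz)-[x0,y0]+.5)*k-.5
        cv2.circle(z,tuple(int(round(v)) for v in p),3,(0,255,0),1)
    cv2.imwrite(out,z)
E
python3 - <<'E'
from h import *
org,bx,bz,tip=where()
mark("side",cv2.imread("pics/side4.png"),org,bx,bz,(290,180,360,250),8,"pics/m4a.png")
mark("scene",cv2.imread("pics/s4.png"),org,bx,bz,(285,180,355,250),8,"pics/m4b.png")
a=cv2.imread("pics/m4a.png");b=cv2.imread("pics/m4b.png");cv2.imwrite("pics/m4.png",cv2.resize(np.hstack([a,b]),(800,400)))
E
```

```text
s -17.8 lat 1.4 z 80.9 mm th 22.12 dyaw -0.11 roll 0.09 F along u,w,z -0.5474709288266832 0.3716468403687027 -1.9954511437263902 T [ 0.4433  0.0471 -0.0109] gap 0.020502321109025688 7.95
```

View pics/m4.png

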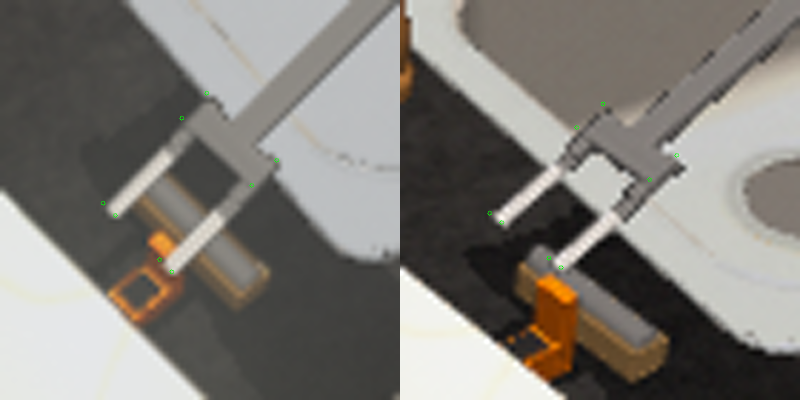

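Run:
```python
from h import *
plan(-.016,.054,22)
```

```text
target [ 0.5016 -0.0937  0.1558] | rot share [ 0.0003 -0.0002 -0.0003] deg [ 0.1209 -0.0564 -0.0986] | shift share before rot [-0.0051 -0.059   0.1239] after rot [-0.0049 -0.0587  0.124 ] world mm [ -1.1376   1.4874 -27.3892]
```

Request:
send_rows --pt "-0.005 -0.03 0.06 0 0 0" --pt "0 -0.03 0.064 0 0 0" --pt "0 0 0 0 0 0" --pt "0 0 0 0 0 0"

```text
clock: 8.35
tool_pos: [0.5016, -0.0934, 0.156]
orientation: [2.755, -0.001, 0.104]
contact_force: [0.5, -0.7, -2.8]
finger_gap: 0.0209
```

Run:
```python
from h import *
A=cams.capture("side");B=cams.capture("scene")
cv2.imwrite("pics/side5.png",A);cv2.imwrite("pics/s5.png",B)
org,bx,bz,tip=where()
mark("side",A,org,bx,bz,(290,190,350,250),8,"pics/m5a.png")
mark("scene",B,org,bx,bz,(285,190,345,250),8,"pics/m5b.png")
a=cv2.imread("pics/m5a.png");b=cv2.imread("pics/m5b.png");cv2.imwrite("pics/m5.png",cv2.resize(np.hstack([a,b]),(800,400)))
```

```text
s -15.8 lat 1.1 z 54.2 mm th 22.17 dyaw -0.09 roll 0.18 F along u,w,z 0.009420734218812978 1.2563515165420316 -2.1957665127432424 T [ 0.4372  0.0014 -0.0082] gap 0.02071534857484142 8.45
```

View pics/m5.png

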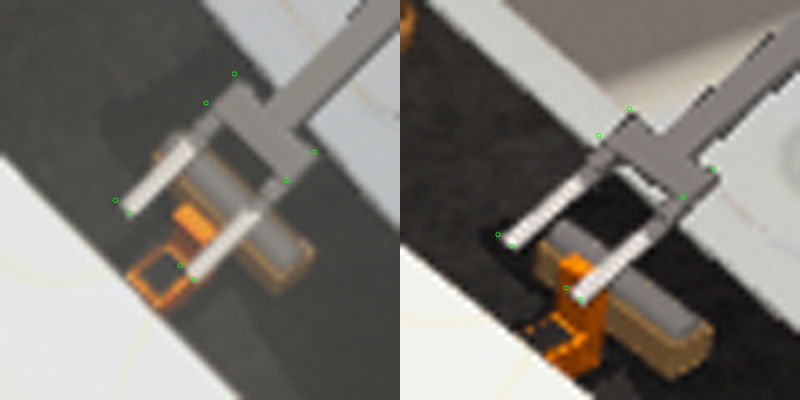

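```bash
cat >> h.py <<'E'
def tri(ps,pc):
    A=[];b=[]
    out=[]
    for n,p in(("side",ps),("scene",pc)):
        o,d=ray(cams.calibration(n),*p);d=d/np.linalg.norm(d);M=np.eye(3)-np.outer(d,d);A.append(M);b.append(M@o)
    x=np.linalg.lstsq(np.vstack(A),np.hstack(b),rcond=None)[0]
    return x,np.linalg.norm(np.vstack(A)@x-np.hstack(b))*1e3
E
python3 - <<'E'
from h import *
k=400/60
S=lambda x,y:(290+x/k-.5+.5/8,190+y/k-.5+.5/8);C=lambda x,y:(285+x/k-.5,190+y/k-.5)
def sl(p):d=p-E0;return np.array([d@u,d@w,p[2]])*1e3
for nm,a,b in [("p+",(127,211),(110,245)),("p-",(190,277),(176,299)),("web+ back? front",(218,102),(212,135)),("heeltop",(193,223),(174,265)),("rodend-",(297,250),(301,327)),]:
    x,e=tri(S(*a),C(*b));print(nm,x,sl(x),e)
org,bx,bz,tip=where();by=np.cross(bz,bx)
for y in(-.0215,.0215):print(sl(tip+y*by+.004*bz))
E
```

```text
p+ [0.498  0.1319 0.0568] [-15.0083  20.0865  56.8194] 0.11333937262203479
p- [0.4555 0.1283 0.0565] [-14.1195 -22.6147  56.5106] 0.1889383419331169
web+ back? front [0.507  0.0759 0.087 ] [-71.6118  23.1848  86.9517] 0.06016099316444035
heeltop [0.4793 0.1102 0.0502] [-34.625   -0.8195  50.2466] 2.215724260481552
rodend- [0.4505 0.066  0.0184] [-75.5642 -34.0407  18.3777] 2.0402373176064756
s -15.8 lat 1.1 z 54.2 mm th 22.17 dyaw -0.09 roll 0.18 F along u,w,z 0.009420734218812978 1.2563515165420316 -2.1957665127432424 T [ 0.4372  0.0014 -0.0082] gap 0.02071534857484142 8.45
[-14.3452  22.6092  57.9479]
[-14.3305 -20.3906  57.8134]
```

Run:
```python
from h import *
plan(-.016,.018,22)
```

```text
target [ 0.5016 -0.0937  0.1198] | rot share [ 0.0005 -0.0004 -0.0002] deg [ 0.1712 -0.1587 -0.0854] | shift share before rot [-0.0042 -0.0674  0.1715] after rot [-0.0036 -0.0669  0.1717] world mm [ -0.672   -0.5311 -36.8439]
```

Request:
send_rows --pt "-0.004 -0.022 0.057 0 0 0" --pt "0 -0.022 0.057 0 0 0" --pt "0 -0.022 0.057 0 0 0" --pt "0 0 0 0 0 0" --pt "0 0 0 0 0 0"

```text
clock: 8.95
tool_pos: [0.5014, -0.0937, 0.1199]
orientation: [2.755, -0.002, 0.105]
contact_force: [2.4, -0.7, -1.8]
finger_gap: 0.0206
```

Run:
```python
from h import *
A=cams.capture("side");B=cams.capture("scene")
cv2.imwrite("pics/side6.png",A);cv2.imwrite("pics/s6.png",B)
org,bx,bz,tip=where()
mark("side",A,org,bx,bz,(290,190,350,250),8,"pics/m6a.png")
mark("scene",B,org,bx,bz,(285,200,345,260),8,"pics/m6b.png")
a=cv2.imread("pics/m6a.png");b=cv2.imread("pics/m6b.png");cv2.imwrite("pics/m6.png",cv2.resize(np.hstack([a,b]),(800,400)))
plan(-.004,.012,22)
```

```text
s -16.2 lat 0.6 z 17.7 mm th 22.18 dyaw -0.07 roll 0.21 F along u,w,z -0.5259138088152363 0.056812160884644664 -2.21753150540678 T [ 0.451   0.0353 -0.0486] gap 0.020764337164735087 9.05
target [ 0.5003 -0.0818  0.1138] | rot share [ 0.0005 -0.0006 -0.0002] deg [ 0.1799 -0.2022 -0.0611] | shift share before rot [-0.0015 -0.0672  0.0073] after rot [-0.0014 -0.0672  0.0075] world mm [-1.5161 11.8034 -6.426 ]
```

View pics/m6.png

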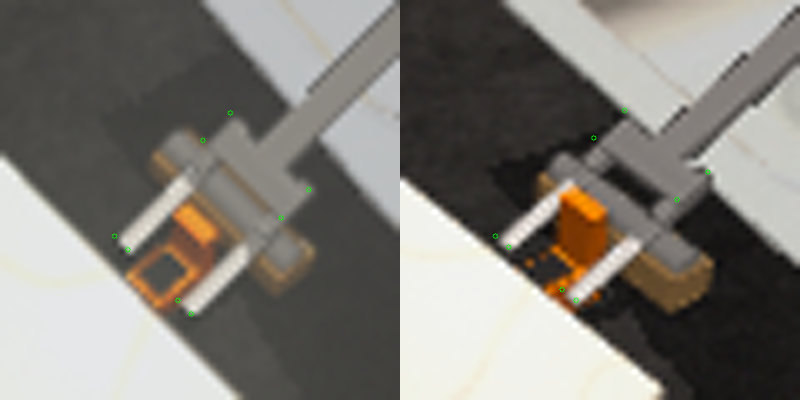

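Run:
```python
from h import *
plan(-.010,.0105,22,-.0005)
```

```text
target [ 0.5004 -0.0878  0.1123] | rot share [ 0.0005 -0.0006 -0.0002] deg [ 0.1799 -0.2022 -0.0611] | shift share before rot [-0.004  -0.0423  0.0256] after rot [-0.0039 -0.0422  0.0257] world mm [-1.3862  5.784  -7.926 ]
```

Request:
send_rows --pt "-0.004 -0.022 0.013 0 0 0" --pt "0 -0.02 0.012 0 0 0" --pt "0 0 0 0 0 0" --pt "0 0 0 0 0 0"

```text
clock: 9.45
tool_pos: [0.4994, -0.0876, 0.1112]
orientation: [2.755, -0.001, 0.105]
contact_force: [-0.4, 0.9, -3.1]
finger_gap: 0.0207
```

Run:
```python
from h import *
where();plan(.007,.0035,22,-.0005)
```

```text
s -10.0 lat -1.5 z 8.7 mm th 22.17 dyaw 0.01 roll 0.07 F along u,w,z 0.9253923202698956 -0.3303685236667486 -3.0886182679853196 T [0.4655 0.0356 0.0032] gap 0.020671924342761702 9.45
target [ 0.4987 -0.0709  0.1053] | rot share [ 0.0005 -0.0002  0.    ] deg [ 0.1698 -0.081   0.0133] | shift share before rot [ 0.0049 -0.0885 -0.0043] after rot [ 0.0049 -0.0885 -0.0041] world mm [-0.7693 16.727  -5.8788]
```

Request:
send_rows --pt "0.002 -0.02 -0.001 0 0 0" --pt "0 -0.02 -0.001 0 0 0" --pt "0 -0.02 -0.001 0 0 0" --pt "0 -0.02 -0.001 0 0 0" --pt "0 -0.008 0 0 0 0" --pt "0 0 0 0 0 0" --pt "0 0 0 0 0 0"

```text
clock: 10.15
tool_pos: [0.4983, -0.0712, 0.1055]
orientation: [2.755, -0.002, 0.105]
contact_force: [-0.3, -0.1, -2.3]
finger_gap: 0.0208
```

Run:
```python
from h import *
A=cams.capture("side");B=cams.capture("scene")
org,bx,bz,tip=where();where()
mark("side",A,org,bx,bz,(290,190,350,250),8,"pics/m7a.png")
mark("scene",B,org,bx,bz,(285,200,345,260),8,"pics/m7b.png")
a=cv2.imread("pics/m7a.png");b=cv2.imread("pics/m7b.png");cv2.imwrite("pics/m7.png",cv2.resize(np.hstack([a,b]),(800,400)))
```

```text
s 6.3 lat -0.8 z 3.1 mm th 22.17 dyaw -0.03 roll 0.11 F along u,w,z 0.04653946904658697 -0.5794679037158891 -1.6298810717620484 T [ 0.4566  0.0585 -0.0308] gap 0.020661172069719055 10.25
s 6.3 lat -0.8 z 3.1 mm th 22.17 dyaw -0.03 roll 0.11 F along u,w,z 0.04653946904658697 -0.5794679037158891 -1.6298810717620484 T [ 0.4566  0.0585 -0.0308] gap 0.020661172069719055 10.25
```

View pics/m7.png

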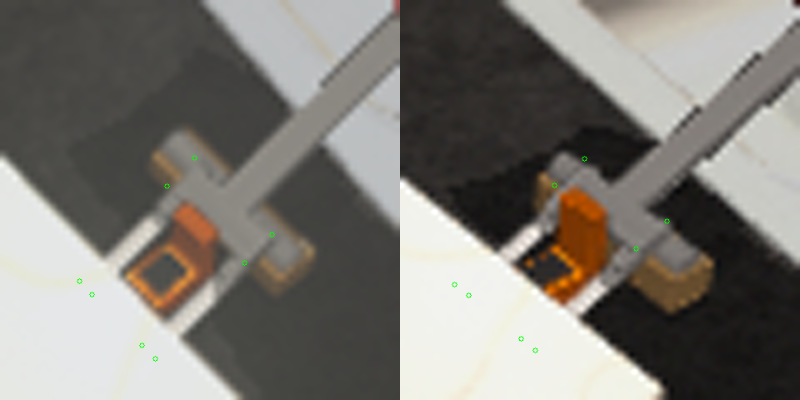

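Request:
send_rows --pt "0 0 0.0025 0 0 0" --pt "0 0 0.0025 0 0 0" --pt "0 0 0 0 0 0"

```text
clock: 10.55
tool_pos: [0.4982, -0.0717, 0.1045]
orientation: [2.755, -0.002, 0.105]
contact_force: [0.1, 1.0, -2.7]
finger_gap: 0.0206
```

Run:
```python
from h import *
where()
```

```text
s 5.9 lat -0.9 z 2.0 mm th 22.17 dyaw -0.03 roll 0.09 F along u,w,z 0.9351546079683934 0.2319858757913953 -2.715430359106411 T [0.4669 0.0396 0.0089] gap 0.02064699523305204 10.55
```

Request:
send_rows --pt "0 0 0.0025 0 0 0" --pt "0 0 0 0 0 0"

```text
clock: 10.75
tool_pos: [0.4983, -0.0718, 0.104]
orientation: [2.755, -0.002, 0.105]
contact_force: [-0.2, -0.1, -2.6]
finger_gap: 0.0207
```

Request:
send_rows --pt "0 0 0.0025 0 0 0" --pt "0 0 0 0 0 0"

```text
clock: 10.95
tool_pos: [0.4982, -0.072, 0.1035]
orientation: [2.755, -0.001, 0.105]
contact_force: [-0.8, -0.4, -3.3]
finger_gap: 0.0207
```

Request:
send_rows --pt "0 0 0.0025 0 0 0" --pt "0 0 0 0 0 0"

```text
clock: 11.15
tool_pos: [0.4983, -0.0722, 0.1031]
orientation: [2.755, -0.002, 0.105]
contact_force: [0.3, 0.7, -3.3]
finger_gap: 0.0206
```

Request:
send_rows --pt "0 0.0009 0.0147 0.00278 0 0" --pt "0 0 0 0 0 0"

```text
clock: 11.35
tool_pos: [0.4983, -0.0738, 0.1003]
orientation: [2.773, -0.001, 0.105]
contact_force: [-0.9, 0.6, -2.9]
finger_gap: 0.0209
```

Request:
send_rows --pt "0 0.0009 0.0147 0.00278 0 0" --pt "0 0 0 0 0 0"

```text
clock: 11.55
tool_pos: [0.4985, -0.0751, 0.0976]
orientation: [2.79, -0.001, 0.104]
contact_force: [-0.4, -0.4, -2.7]
finger_gap: 0.0208
```

Request:
send_rows --pt "0 0.0009 0.0147 0.00278 0 0" --pt "0 0 0 0 0 0"

```text
clock: 11.75
tool_pos: [0.4986, -0.0763, 0.0949]
orientation: [2.808, -0.002, 0.104]
contact_force: [-0.5, -0.5, -2.0]
finger_gap: 0.0207
```

Request:
send_rows --pt "0 0.0009 0.0147 0.00278 0 0" --pt "0 0 0 0 0 0"

```text
clock: 11.95
tool_pos: [0.4989, -0.0769, 0.0922]
orientation: [2.826, -0.002, 0.105]
contact_force: [0.3, 2.0, -2.0]
finger_gap: 0.0208
```

Run:
```python
from h import *
where()
```

```text
s 7.5 lat -0.7 z 5.9 mm th 18.08 dyaw -0.03 roll 0.11 F along u,w,z 1.9590852450529732 0.5138569230143776 -1.9622929080730174 T [0.6795 0.1124 0.0419] gap 0.0208236984856483 11.95
```

Request:
send_rows --pt "0 0.0009 0.0147 0.00278 0 0" --pt "0 0 0 0 0 0"

```text
clock: 12.15
tool_pos: [0.4991, -0.078, 0.0896]
orientation: [2.843, -0.002, 0.105]
contact_force: [0.4, 1.6, -0.6]
finger_gap: 0.0205
```

Request:
send_rows --pt "0 0.0009 0.0147 0.00278 0 0" --pt "0 0 0 0 0 0"

```text
clock: 12.35
tool_pos: [0.4992, -0.0791, 0.0868]
orientation: [2.861, -0.002, 0.105]
contact_force: [-0.9, 2.7, 0.8]
finger_gap: 0.0209
```

Run:
```python
from h import *
A=cams.capture("side");B=cams.capture("scene")
org,bx,bz,tip=where()
mark("side",A,org,bx,bz,(270,190,350,270),8,"pics/m8a.png")
mark("scene",B,org,bx,bz,(265,200,345,280),8,"pics/m8b.png")
a=cv2.imread("pics/m8a.png");b=cv2.imread("pics/m8b.png");cv2.imwrite("pics/m8.png",cv2.resize(np.hstack([a,b]),(800,400)))
cv2.imwrite("pics/side8.png",A);cv2.imwrite("pics/s8.png",B)
```

```text
s 8.1 lat -0.8 z 8.5 mm th 16.14 dyaw -0.01 roll 0.11 F along u,w,z 3.1996552430557235 0.46037196329968166 0.23054770527154306 T [0.611  0.1255 0.0491] gap 0.02081094738539889 12.45
```

View pics/m8.png

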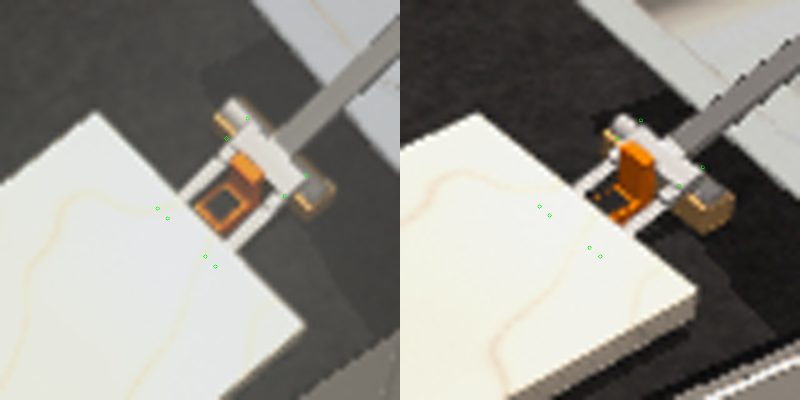

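Request:
send_rows --pt "0 0.0009 0.0147 0.00278 0 0" --pt "0 0 0 0 0 0" --pt "0 0.0009 0.0147 0.00278 0 0" --pt "0 0 0 0 0 0"

```text
clock: 12.85
tool_pos: [0.4993, -0.0812, 0.0811]
orientation: [2.896, -0.002, 0.105]
contact_force: [0.2, 2.7, 1.1]
finger_gap: 0.0205
```

Request:
send_rows --pt "0 0.0009 0.0147 0.00278 0 0" --pt "0 0 0 0 0 0" --pt "0 0.0009 0.0147 0.00278 0 0" --pt "0 0 0 0 0 0"

```text
clock: 13.25
tool_pos: [0.4995, -0.083, 0.0755]
orientation: [2.93, -0.002, 0.104]
contact_force: [-0.1, 1.8, 1.0]
finger_gap: 0.0206
```

Run:
```python
from h import *
A=cams.capture("side");B=cams.capture("scene")
org,bx,bz,tip=where()
mark("side",A,org,bx,bz,(270,190,350,270),8,"pics/m9a.png")
mark("scene",B,org,bx,bz,(265,200,345,280),8,"pics/m9b.png")
a=cv2.imread("pics/m9a.png");b=cv2.imread("pics/m9b.png");cv2.imwrite("pics/m9.png",cv2.resize(np.hstack([a,b]),(800,400)))
cv2.imwrite("pics/side9.png",A);cv2.imwrite("pics/s9.png",B)
```

```text
s 9.0 lat -0.7 z 13.6 mm th 12.16 dyaw -0.02 roll 0.10 F along u,w,z 0.8796122400090746 -0.39913619231612985 0.9072095821228456 T [0.3889 0.016  0.0722] gap 0.020862656264379508 13.35
```

View pics/m9.png

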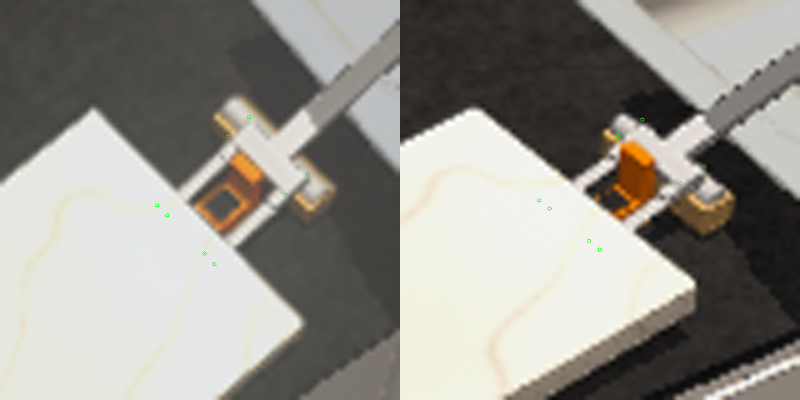

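```bash
cat >> h.py <<'E'
def edgeheight(cur,ref):
    """cur/ref: dict cam->image. board rise (mm) at the two front corners via ECC translation"""
    res=[]
    for n in("side","scene"):
        c=cams.calibration(n)
        for lat in(-.095,.095):
            P=E0+w*lat+np.array([0,0,.034]);p=proj(c,P);q=proj(c,P+[0,0,.01]);g=(q-p)/10
            x,y=int(round(p[0])),int(round(p[1]));h=11
            a=cv2.cvtColor(ref[n][y-h:y+h+1,x-h:x+h+1],cv2.COLOR_BGR2GRAY).astype(np.float32)
            b=cv2.cvtColor(cur[n][y-h:y+h+1,x-h:x+h+1],cv2.COLOR_BGR2GRAY).astype(np.float32)
            a=cv2.threshold(a,150,255,cv2.THRESH_TRUNC)[1];b=cv2.threshold(b,150,255,cv2.THRESH_TRUNC)[1]
            M=np.eye(2,3,dtype=np.float32)
            try:
                cc,M=cv2.findTransformECC(a,b,M,cv2.MOTION_TRANSLATION,(3,100,1e-5),None,3)
                d=M[:,2];res.append((n,lat,round(float(d@g/(g@g)),2),d.round(2).tolist(),round(cc,3)))
            except cv2.error as e:res.append((n,lat,'fail'))
    return res
E
python3 - <<'E'
from h import *
ref={"side":cv2.imread("pics/side5.png"),"scene":cv2.imread("pics/s5.png")}
for k in(6,8,9):
    print(k);[print(x) for x in edgeheight({"side":cv2.imread(f"pics/side{k}.png"),"scene":cv2.imread(f"pics/s{k}.png")},ref)]
E
```

```text
6
('side', -0.095, 0.03, [0.0, -0.0], 1.0)
('side', 0.095, -0.05, [0.0, 0.009999999776482582], 1.0)
('scene', -0.095, -0.11, [0.029999999329447746, 0.029999999329447746], 0.999)
('scene', 0.095, -0.02, [0.0, 0.009999999776482582], 1.0)
8
('side', -0.095, 0.76, [-0.029999999329447746, -0.10999999940395355], 0.993)
('side', 0.095, 2.05, [-0.009999999776482582, -0.3100000023841858], 0.992)
('scene', -0.095, 1.66, [-0.07000000029802322, -0.47999998927116394], 0.987)
('scene', 0.095, 1.81, [-0.07000000029802322, -0.5], 0.995)
9
('side', -0.095, 3.45, [-0.11999999731779099, -0.5], 0.956)
('side', 0.095, 4.29, [-0.3400000035762787, -0.6499999761581421], 0.986)
('scene', -0.095, 5.38, [-0.2800000011920929, -1.5700000524520874], 0.966)
('scene', 0.095, 5.83, [-0.3499999940395355, -1.6100000143051147], 0.99)
```

Request:
send_rows --pt "0 0.0009 0.0147 0.00278 0 0" --pt "0 0 0 0 0 0" --pt "0 0.0009 0.0147 0.00278 0 0" --pt "0 0 0 0 0 0" --pt "0 0.0009 0.0147 0.00278 0 0" --pt "0 0 0 0 0 0"

```text
clock: 13.95
tool_pos: [0.4997, -0.0853, 0.0669]
orientation: [2.983, -0.002, 0.104]
contact_force: [0.2, 0.9, 1.6]
finger_gap: 0.0207
```

```bash
cat >> h.py <<'E'
def look(k,b1=(270,190,350,270),b2=(265,200,345,280)):
    A=cams.capture("side");B=cams.capture("scene")
    org,bx,bz,tip=where()
    mark("side",A,org,bx,bz,b1,8,"pics/t1.png");mark("scene",B,org,bx,bz,b2,8,"pics/t2.png")
    a=cv2.imread("pics/t1.png");b=cv2.imread("pics/t2.png");cv2.imwrite(f"pics/m{k}.png",cv2.resize(np.hstack([a,b]),(800,400)))
    cv2.imwrite(f"pics/side{k}.png",A);cv2.imwrite(f"pics/s{k}.png",B)
    ref={"side":cv2.imread("pics/side5.png"),"scene":cv2.imread("pics/s5.png")}
    [print(x) for x in edgeheight({"side":A,"scene":B},ref)]
E
python3 - <<'E'
from h import *
look(10)
E
```

```text
s 9.7 lat -0.8 z 17.6 mm th 9.16 dyaw -0.01 roll 0.10 F along u,w,z -0.030327542405223645 -0.4155740456110522 1.2941980991464774 T [-0.0006  0.0208  0.1086] gap 0.020512009920369393 14.05
('side', -0.095, 5.73, [-0.05999999865889549, -0.800000011920929], 0.987)
('side', 0.095, 6.34, [-0.5, -0.9599999785423279], 0.967)
('scene', -0.095, 8.22, [-0.36000001430511475, -2.390000104904175], 0.953)
('scene', 0.095, 8.88, [-0.3700000047683716, -2.450000047683716], 0.984)
```

View pics/m10.png

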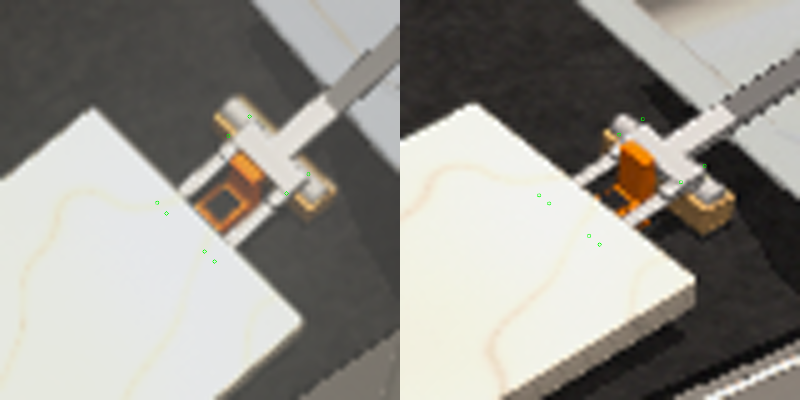

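Request:
send_rows --pt "0 0.0009 0.0147 0.00278 0 0" --pt "0 0 0 0 0 0" --pt "0 0.0009 0.0147 0.00278 0 0" --pt "0 0 0 0 0 0" --pt "0 0.0009 0.0147 0.00278 0 0" --pt "0 0 0 0 0 0"

```text
clock: 14.65
tool_pos: [0.4999, -0.0869, 0.0582]
orientation: [3.035, -0.002, 0.104]
contact_force: [1.0, -0.5, 1.5]
finger_gap: 0.0203
```

Run:
```python
from h import *
look(11)
```

```text
s 10.3 lat -0.8 z 21.6 mm th 6.15 dyaw -0.00 roll 0.09 F along u,w,z -1.8140398069775543 0.34538363464159694 1.5828555511629925 T [-0.3184 -0.0026  0.0719] gap 0.02073303653711643 14.75
('side', -0.095, 7.17, [-0.1599999964237213, -1.0099999904632568], 0.976)
('side', 0.095, 9.45, [-0.6800000071525574, -1.4299999475479126], 0.98)
('scene', -0.095, 11.28, [-0.3799999952316284, -3.259999990463257], 0.95)
('scene', 0.095, 11.93, [-0.47999998927116394, -3.2899999618530273], 0.981)
```

Request:
send_rows --pt "0 -0.01 0 0 0 0" --pt "0 -0.01 0 0 0 0" --pt "0 -0.01 0 0 0 0" --pt "0 -0.01 0 0 0 0" --pt "0 -0.01 0 0 0 0"

```text
clock: 15.25
tool_pos: [0.5001, -0.0814, 0.059]
orientation: [3.023, -0.003, 0.102]
contact_force: [1.0, -15.5, 5.2]
finger_gap: 0.0208
```

Run:
```python
from h import *
look(12)
```

```text
s 15.9 lat 0.5 z 19.7 mm th 6.71 dyaw -0.14 roll 0.20 F along u,w,z -12.704826949735304 -1.161595195928758 3.9963987836023738 T [-2.6653  0.0075  0.1305] gap 0.020373936980700523 15.35
('side', -0.095, 6.98, [-0.14000000059604645, -0.9800000190734863], 0.977)
('side', 0.095, 8.83, [-0.6899999976158142, -1.3300000429153442], 0.989)
('scene', -0.095, 10.75, [-0.3799999952316284, -3.109999895095825], 0.951)
('scene', 0.095, 11.57, [-0.5299999713897705, -3.190000057220459], 0.997)
```

View pics/m12.png

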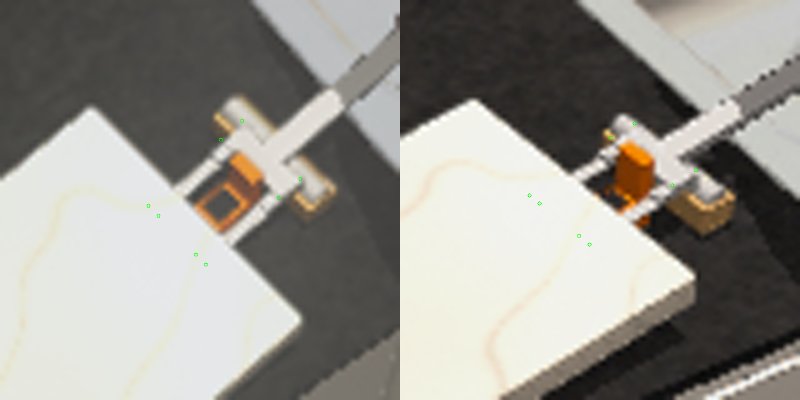

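Run:
```python
from h import *
a=cv2.imread("pics/side11.png")[195:245,290:345];b=cv2.imread("pics/side12.png")[195:245,290:345]
c=cv2.imread("pics/s11.png")[205:255,290:345];d=cv2.imread("pics/s12.png")[205:255,290:345]
z=np.vstack([np.hstack([a,b]),np.hstack([c,d])]);cv2.imwrite("pics/cmp12.png",cv2.resize(z,None,fx=6,fy=6,interpolation=cv2.INTER_CUBIC))
im=cams.capture("wrist");cv2.imwrite("pics/w12.png",im)
```

```text
(no output)
```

View pics/cmp12.png

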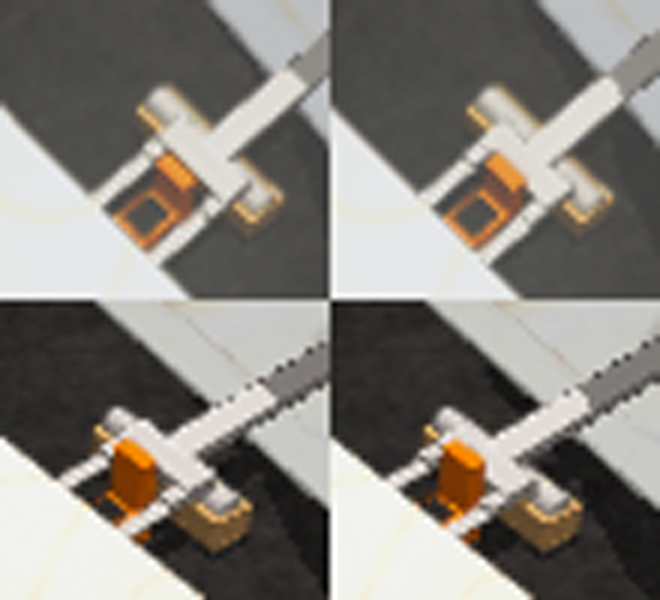

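View pics/w12.png

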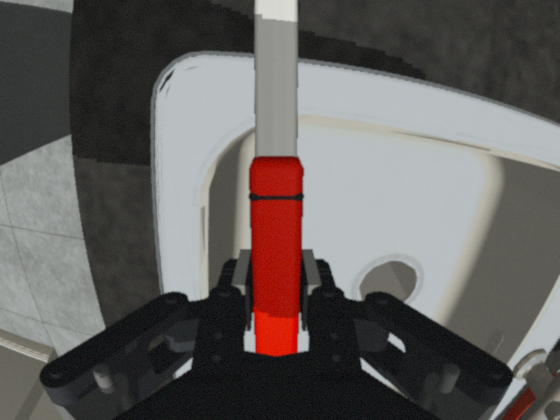

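Request:
send_rows --pt "0 -0.005 0 0 0 0" --pt "0 -0.005 0 0 0 0" --pt "0 0 0 0 0 0"

```text
clock: 15.7
tool_pos: [0.5, -0.0793, 0.0588]
orientation: [3.024, -0.004, 0.102]
contact_force: [0.8, -13.9, 4.6]
finger_gap: 0.0208
```

Request:
send_rows --pt "0 -0.005 0 0 0 0" --pt "0 -0.005 0 0 0 0" --pt "0 0 0 0 0 0"

```text
clock: 16.0
tool_pos: [0.4999, -0.0773, 0.0586]
orientation: [3.024, -0.004, 0.102]
contact_force: [1.4, -14.6, 4.9]
finger_gap: 0.0208
```

Run:
```python
from h import *
look(13)
a=cv2.imread("pics/side11.png")[195:245,290:345];b=cv2.imread("pics/side13.png")[195:245,290:345]
c=cv2.imread("pics/s11.png")[205:255,290:345];d=cv2.imread("pics/s13.png")[205:255,290:345]
z=np.vstack([np.hstack([a,b]),np.hstack([c,d])]);cv2.imwrite("pics/cmp13.png",cv2.resize(z,None,fx=6,fy=6,interpolation=cv2.INTER_CUBIC))
```

```text
s 19.4 lat 0.8 z 19.2 mm th 6.75 dyaw -0.17 roll 0.22 F along u,w,z -14.91257726365503 -0.39832390011882984 4.545900055215819 T [-2.866  -0.0458  0.0779] gap 0.02047913512164597 16.1
('side', -0.095, 6.83, [-0.12999999523162842, -0.9599999785423279], 0.977)
('side', 0.095, 8.74, [-0.699999988079071, -1.3200000524520874], 0.989)
('scene', -0.095, 10.7, [-0.4000000059604645, -3.0999999046325684], 0.957)
('scene', 0.095, 11.58, [-0.5, -3.190000057220459], 0.997)
```

View pics/cmp13.png

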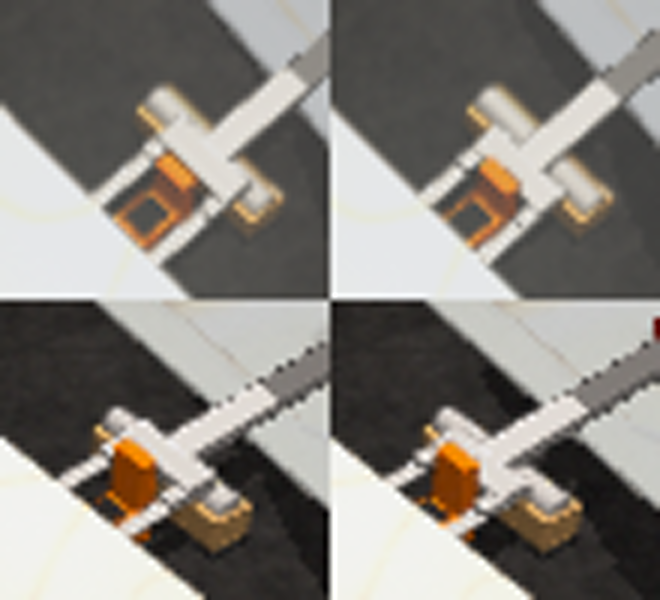

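Request:
send_rows --pt "0 -0.008 0 0 0 0" --pt "0 -0.008 0 0 0 0" --pt "0 -0.008 0 0 0 0" --pt "0 -0.008 0 0 0 0" --pt "0 -0.008 0 0 0 0" --pt "0 -0.008 0 0 0 0"

```text
clock: 16.7
tool_pos: [0.4992, -0.0681, 0.0577]
orientation: [3.023, -0.004, 0.102]
contact_force: [1.0, -14.6, 5.8]
finger_gap: 0.0202
```

Run:
```python
from h import *
look(14)
```

```text
s 29.1 lat 1.1 z 18.3 mm th 6.74 dyaw -0.18 roll 0.26 F along u,w,z -12.934043013476236 0.08073921571674202 4.2340386577137945 T [-2.8366 -0.1697  0.0073] gap 0.020919930664848253 16.8
('side', -0.095, 7.01, [-0.11999999731779099, -0.9900000095367432], 0.977)
('side', 0.095, 8.63, [-0.6800000071525574, -1.2999999523162842], 0.989)
('scene', -0.095, 10.63, [-0.3700000047683716, -3.0799999237060547], 0.958)
('scene', 0.095, 11.63, [-0.5299999713897705, -3.2100000381469727], 0.997)
```

View pics/m14.png

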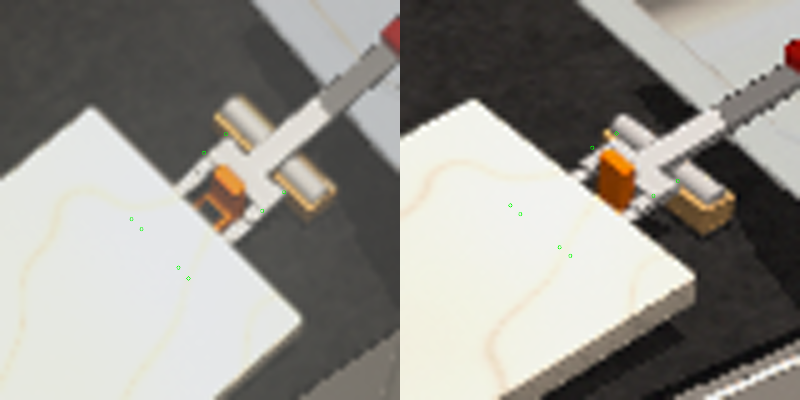

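Request:
send_rows --pt "0 -0.008 0 0 0 0" --pt "0 -0.008 0 0 0 0" --pt "0 -0.008 0 0 0 0" --pt "0 -0.008 0 0 0 0" --pt "0 -0.008 0 0 0 0" --pt "0 -0.008 0 0 0 0" --pt "0 -0.008 0 0 0 0" --pt "0 0 0 0 0 0"

```text
clock: 17.6
tool_pos: [0.4981, -0.0566, 0.0564]
orientation: [3.024, -0.005, 0.102]
contact_force: [2.0, -13.5, 5.1]
finger_gap: 0.0205
```

Run:
```python
from h import *
look(15)
```

```text
s 40.2 lat 1.3 z 17.0 mm th 6.74 dyaw -0.19 roll 0.26 F along u,w,z -13.237727871277036 0.2684404707899575 6.443338872097286 T [-2.8938 -0.1981 -0.0614] gap 0.02066696510212954 17.7
('side', -0.095, 6.97, [-0.11999999731779099, -0.9800000190734863], 0.977)
('side', 0.095, 8.74, [-0.6800000071525574, -1.3200000524520874], 0.989)
('scene', -0.095, 10.69, [-0.3199999928474426, -3.0899999141693115], 0.964)
('scene', 0.095, 11.54, [-0.5099999904632568, -3.180000066757202], 0.997)
```

View pics/m15.png

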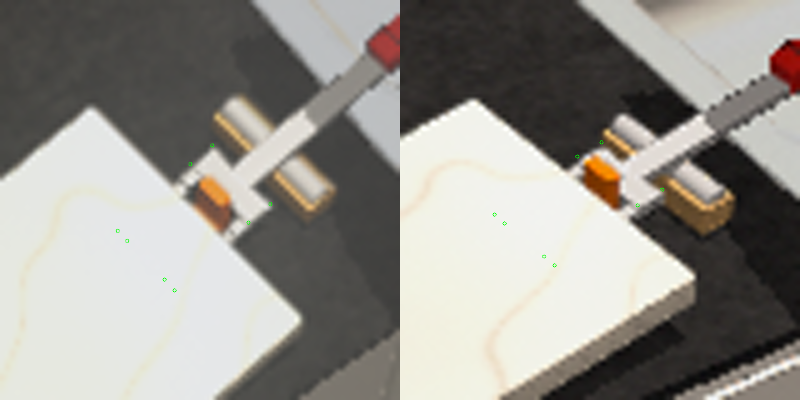

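Request:
send_rows --pt "0 -0.005 0 0 0 0" --pt "0 -0.005 0 0 0 0" --pt "0 -0.005 0 0 0 0" --pt "0 0 0 0 0 0"

```text
clock: 18.1
tool_pos: [0.4978, -0.0538, 0.0561]
orientation: [3.024, -0.005, 0.102]
contact_force: [1.9, -13.6, 4.7]
finger_gap: 0.0211
```

Request:
send_rows --pt "0 -0.005 0 0 0 0" --pt "0 -0.005 0 0 0 0" --pt "0 0 0 0 0 0"

```text
clock: 18.4
tool_pos: [0.4976, -0.0518, 0.0559]
orientation: [3.024, -0.005, 0.102]
contact_force: [1.6, -13.4, 5.7]
finger_gap: 0.0208
```

Run:
```python
from h import *
look(16)
```

```text
s 45.0 lat 1.3 z 16.5 mm th 6.76 dyaw -0.20 roll 0.27 F along u,w,z -15.141497660537937 0.5601625237768845 4.836392149224131 T [-2.919  -0.2248 -0.0116] gap 0.021074344704068198 18.5
('side', -0.095, 6.8, [-0.11999999731779099, -0.9599999785423279], 0.982)
('side', 0.095, 8.54, [-0.6700000166893005, -1.2899999618530273], 0.989)
('scene', -0.095, 10.66, [-0.2800000011920929, -3.069999933242798], 0.97)
('scene', 0.095, 11.54, [-0.5, -3.180000066757202], 0.997)
```

View pics/m16.png

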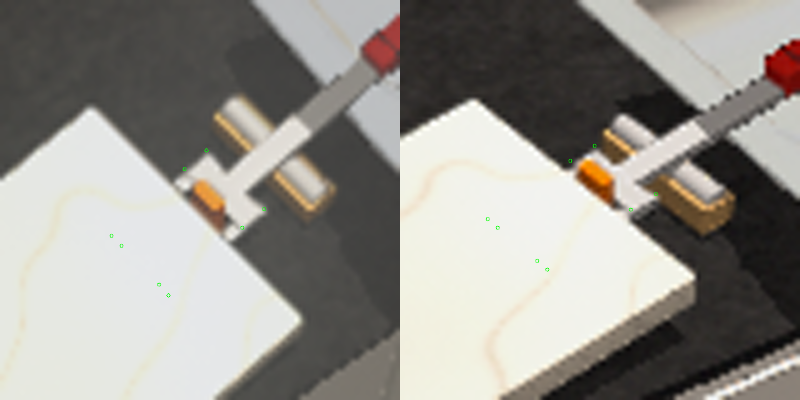

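Request:
send_rows --pt "0 -0.005 0 0 0 0" --pt "0 0 0 0 0 0"

```text
clock: 18.7
tool_pos: [0.4975, -0.0509, 0.0558]
orientation: [3.024, -0.005, 0.102]
contact_force: [2.1, -14.7, 5.2]
finger_gap: 0.021
```

Request:
send_rows --pt "0 -0.005 0 0 0 0" --pt "0 0 0 0 0 0"

```text
clock: 18.9
tool_pos: [0.4974, -0.0499, 0.0557]
orientation: [3.024, -0.005, 0.102]
contact_force: [2.0, -14.0, 4.9]
finger_gap: 0.0209
```

Run:
```python
from h import *
where()
```

```text
s 47.0 lat 1.3 z 16.2 mm th 6.76 dyaw -0.20 roll 0.27 F along u,w,z -14.120970427270693 0.4925393650515497 4.946159010287713 T [-2.978  -0.245  -0.1177] gap 0.020937566886247864 18.9
```

Request:
send_rows --pt "0 -0.005 0 0 0 0" --pt "0 0 0 0 0 0"

```text
clock: 19.1
tool_pos: [0.4973, -0.0489, 0.0556]
orientation: [3.024, -0.005, 0.102]
contact_force: [1.0, -14.2, 4.5]
finger_gap: 0.021
```

Run:
```python
from h import *
look(17)
a=cv2.imread("pics/side17.png")[215:240,295:330];b=cv2.imread("pics/s17.png")[215:240,290:325]
cv2.imwrite("pics/c17.png",cv2.resize(np.hstack([a,b]),None,fx=11,fy=11,interpolation=cv2.INTER_CUBIC))
```

```text
s 48.0 lat 1.3 z 16.1 mm th 6.76 dyaw -0.20 roll 0.27 F along u,w,z -13.499281217697009 -0.15788594770481856 5.572858858340201 T [-3.0242 -0.1722 -0.0929] gap 0.02104556198482876 19.2
('side', -0.095, 6.89, [-0.10999999940395355, -0.9700000286102295], 0.982)
('side', 0.095, 8.55, [-0.6800000071525574, -1.2899999618530273], 0.989)
('scene', -0.095, 10.71, [-0.28999999165534973, -3.0899999141693115], 0.973)
('scene', 0.095, 11.52, [-0.5299999713897705, -3.180000066757202], 0.997)
```

View pics/c17.png

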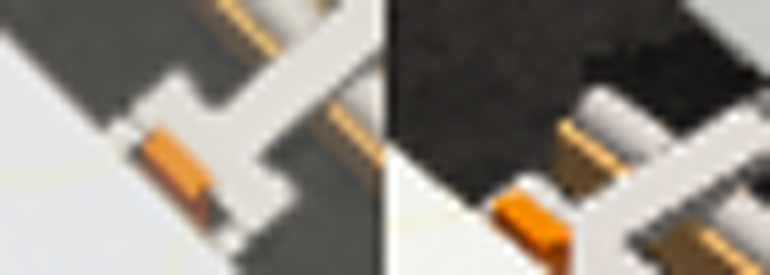

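Request:
send_rows --pt "0 -0.005 0 0 0 0" --pt "0 0 0 0 0 0"

```text
clock: 19.4
tool_pos: [0.4972, -0.0479, 0.0555]
orientation: [3.023, -0.005, 0.102]
contact_force: [1.6, -13.2, 4.8]
finger_gap: 0.0206
```

Request:
send_rows --pt "0 -0.004 0 0 0 0" --pt "0 0 0 0 0 0"

```text
clock: 19.6
tool_pos: [0.4971, -0.0472, 0.0554]
orientation: [3.023, -0.005, 0.102]
contact_force: [1.3, -13.9, 6.0]
finger_gap: 0.0208
```

Run:
```python
from h import *
where()
```

```text
s 49.7 lat 1.3 z 15.9 mm th 6.77 dyaw -0.20 roll 0.27 F along u,w,z -13.929453576772035 -0.19699488668277768 6.017735364512779 T [-2.9976 -0.2871 -0.0237] gap 0.020782783853927463 19.6
```

Request:
send_rows --pt "0 -0.004 0 0 0 0" --pt "0 0 0 0 0 0"

```text
clock: 19.8
tool_pos: [0.497, -0.0466, 0.0554]
orientation: [3.023, -0.005, 0.102]
contact_force: [1.8, -15.2, 5.2]
finger_gap: 0.0207
```

Request:
send_rows --pt "0 -0.004 0 0 0 0" --pt "0 0 0 0 0 0"

```text
clock: 20.0
tool_pos: [0.497, -0.046, 0.0552]
orientation: [3.022, -0.005, 0.101]
contact_force: [1.3, -16.0, 5.0]
finger_gap: 0.0204
```

Run:
```python
from h import *
where()
```

```text
s 50.8 lat 1.4 z 15.5 mm th 6.82 dyaw -0.22 roll 0.27 F along u,w,z -16.037582796797007 -0.42486878316014104 5.020929415669288 T [-3.2318 -0.2759 -0.0726] gap 0.02041597797181497 20.0
```

Request:
send_rows --pt "0 -0.004 0 0 0 0" --pt "0 0 0 0 0 0"

```text
clock: 20.2
tool_pos: [0.4969, -0.0455, 0.0552]
orientation: [3.022, -0.005, 0.101]
contact_force: [1.3, -16.5, 4.6]
finger_gap: 0.0206
```

Run:
```python
from h import *
look(18)
a=cv2.imread("pics/side18.png")[215:240,295:330];b=cv2.imread("pics/s18.png")[215:240,290:325]
cv2.imwrite("pics/c18.png",cv2.resize(np.hstack([a,b]),None,fx=11,fy=11,interpolation=cv2.INTER_CUBIC))
```

```text
s 51.2 lat 1.4 z 15.3 mm th 6.86 dyaw -0.23 roll 0.27 F along u,w,z -16.684828609985814 0.3453317930692035 4.3075795749887655 T [-3.369  -0.2566 -0.0643] gap 0.020397233182753834 20.3
('side', -0.095, 5.35, [-0.25999999046325684, -0.7900000214576721], 0.96)
('side', 0.095, 7.7, [-0.800000011920929, -1.159999966621399], 0.995)
('scene', -0.095, 9.94, [-0.3799999952316284, -2.880000114440918], 0.961)
('scene', 0.095, 10.79, [-0.800000011920929, -2.990000009536743], 0.998)
```

View pics/c18.png

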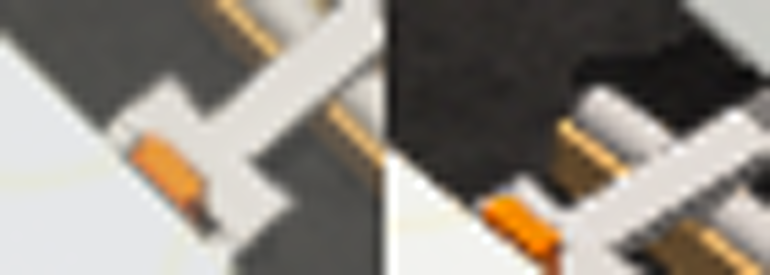

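Request:
send_rows --pt "0 -0.004 0 0 0 0" --pt "0 0 0 0 0 0"

```text
clock: 20.5
tool_pos: [0.4969, -0.0455, 0.0552]
orientation: [3.02, -0.005, 0.101]
contact_force: [1.3, -19.3, 5.8]
finger_gap: 0.0204
```

Request:
send_rows --pt "0 -0.004 0 0 0 0" --pt "0 0 0 0 0 0"

```text
clock: 20.7
tool_pos: [0.4969, -0.0454, 0.0552]
orientation: [3.019, -0.005, 0.1]
contact_force: [1.4, -20.5, 4.6]
finger_gap: 0.0206
```

Run:
```python
from h import *
where()
```

```text
s 51.3 lat 1.6 z 14.6 mm th 7.05 dyaw -0.28 roll 0.27 F along u,w,z -20.539353799915563 -0.7653318507598496 4.602375731201951 T [-4.2291 -0.2787  0.0031] gap 0.020595868936572975 20.7
```

Request:
send_rows --pt "0 0.003 -0.0112 -0.00278 0 0" --pt "0 0 0 0 0 0"

```text
clock: 20.9
tool_pos: [0.4967, -0.0451, 0.0573]
orientation: [3.002, -0.004, 0.101]
contact_force: [2.8, -19.9, 4.4]
finger_gap: 0.0208
```

Request:
send_rows --pt "0 0.003 -0.0112 -0.00278 0 0" --pt "0 0 0 0 0 0"

```text
clock: 21.1
tool_pos: [0.4967, -0.0447, 0.0597]
orientation: [2.986, -0.005, 0.101]
contact_force: [1.9, -19.1, 3.5]
finger_gap: 0.0207
```

Run:
```python
from h import *
look(19)
```

```text
s 50.5 lat 1.4 z 11.2 mm th 8.87 dyaw -0.26 roll 0.27 F along u,w,z -19.041190212520785 0.7886447199651307 4.459834628632123 T [-3.2496 -0.4277 -0.0822] gap 0.020738235994872196 21.2
('side', -0.095, 5.53, [-0.2199999988079071, -0.800000011920929], 0.963)
('side', 0.095, 7.71, [-0.7900000214576721, -1.159999966621399], 0.996)
('scene', -0.095, 9.84, [-0.30000001192092896, -2.8399999141693115], 0.974)
('scene', 0.095, 10.68, [-0.800000011920929, -2.9600000381469727], 0.998)
```

View pics/m19.png

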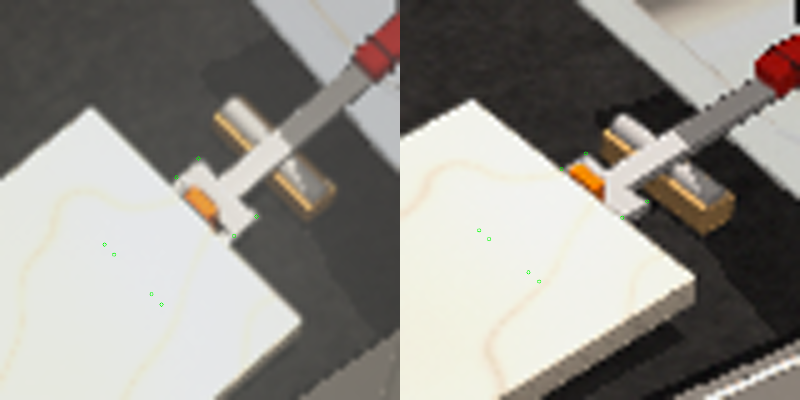

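Request:
send_rows --pt "0 0.01 0 0 0 0" --pt "0 0 0 0 0 0"

```text
clock: 21.4
tool_pos: [0.4965, -0.045, 0.0593]
orientation: [2.992, -0.004, 0.102]
contact_force: [2.9, -12.5, 1.5]
finger_gap: 0.021
```

Run:
```python
from h import *
look(20)
```

```text
s 50.6 lat 1.1 z 12.0 mm th 8.61 dyaw -0.21 roll 0.24 F along u,w,z -14.196138809510048 0.8491758313263882 2.349948045644355 T [-2.1781 -0.4276 -0.1612] gap 0.020995778271971775 21.5
('side', -0.095, 5.38, [-0.23999999463558197, -0.7799999713897705], 0.962)
('side', 0.095, 7.65, [-0.8100000023841858, -1.159999966621399], 0.996)
('scene', -0.095, 9.8, [-0.3199999928474426, -2.8299999237060547], 0.969)
('scene', 0.095, 10.64, [-0.7799999713897705, -2.950000047683716], 0.998)
```

Request:
send_rows --pt "0 0.006 -0.0112 -0.00278 0 0" --pt "0 0 0 0 0 0"

```text
clock: 21.7
tool_pos: [0.4962, -0.0443, 0.0613]
orientation: [2.976, -0.003, 0.103]
contact_force: [1.6, -6.7, 1.6]
finger_gap: 0.0205
```

Request:
send_rows --pt "0 0.006 -0.0112 -0.00278 0 0" --pt "0 0 0 0 0 0"

```text
clock: 21.9
tool_pos: [0.496, -0.0439, 0.0633]
orientation: [2.961, -0.003, 0.104]
contact_force: [2.9, -5.8, -1.6]
finger_gap: 0.021
```

Run:
```python
from h import *
look(21)
```

```text
s 50.1 lat -0.1 z 8.8 mm th 10.30 dyaw -0.08 roll 0.16 F along u,w,z -5.994387131270292 1.9005762312104784 -0.32246075287055964 T [-1.0744 -0.5751 -0.32  ] gap 0.020911102669745347 22.0
('side', -0.095, 2.53, [-0.28999999165534973, -0.4000000059604645], 0.931)
('side', 0.095, 4.22, [-0.7300000190734863, -0.6399999856948853], 0.999)
('scene', -0.095, 6.22, [-0.3199999928474426, -1.809999942779541], 0.973)
('scene', 0.095, 6.96, [-0.7699999809265137, -1.940000057220459], 0.999)
```

View pics/m21.png

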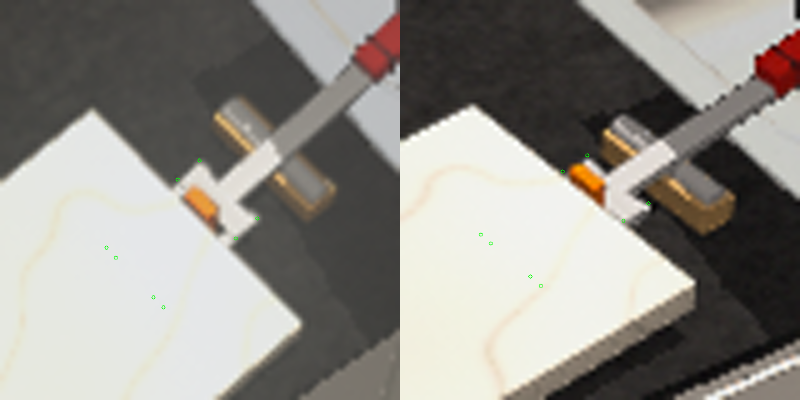

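Request:
send_rows --pt "0 0.004 -0.0112 -0.00278 0 0" --pt "0 0 0 0 0 0" --pt "0 0.002 -0.0112 -0.00278 0 0" --pt "0 0 0 0 0 0"

```text
clock: 22.4
tool_pos: [0.4948, -0.0429, 0.0674]
orientation: [2.929, -0.0, 0.106]
contact_force: [-0.0, -2.9, -1.6]
finger_gap: 0.0211
```

Run:
```python
from h import *
look(22)
```

```text
s 49.4 lat -1.7 z 5.3 mm th 12.14 dyaw 0.07 roll 0.03 F along u,w,z -1.247192107162263 0.7798918554969615 -2.772929942547712 T [-0.2242  0.0252 -0.0094] gap 0.020650524147154778 22.5
('side', -0.095, 2.33, [-0.30000001192092896, -0.3799999952316284], 0.941)
('side', 0.095, 4.27, [-0.7200000286102295, -0.6499999761581421], 0.999)
('scene', -0.095, 5.9, [-0.3100000023841858, -1.7200000286102295], 0.977)
('scene', 0.095, 6.94, [-0.7799999713897705, -1.9299999475479126], 0.999)
```

View pics/m22.png

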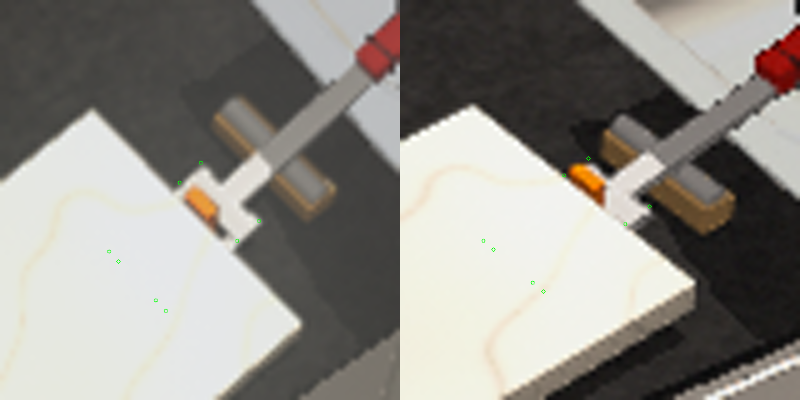

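Run:
```python
from h import *
a=cv2.imread("pics/side22.png")[212:242,292:332];b=cv2.imread("pics/s22.png")[212:242,285:325]
cv2.imwrite("pics/c22.png",cv2.resize(np.hstack([a,b]),None,fx=10,fy=10,interpolation=cv2.INTER_CUBIC))
# expected pixel line: heel front top at s=h with lateral +-11; board top front edge
for n,x0,y0,off in(("side",292,212,0),("scene",285,212,400)):
    c=cams.calibration(n)
    for nm,s,z in(("heel front top if home (edge at s=+1)",.001,.048),("board top edge",.002,.0425),("heel back",-.009,.048)):
        print(n,nm,[((proj(c,E0+u*s+w*l+np.array([0,0,z]))-[x0,y0]+.5)*10-.5+[off,0]).round(0) for l in(-.012,.010)])
```

```text
side heel front top if home (edge at s=+1) [array([202., 214.]), array([152., 164.])]
side board top edge [array([199., 224.]), array([149., 174.])]
side heel back [array([227., 194.]), array([177., 144.])]
scene heel front top if home (edge at s=+1) [array([595., 253.]), array([543., 212.])]
scene board top edge [array([591., 270.]), array([539., 229.])]
scene heel back [array([622., 239.]), array([570., 198.])]
```

View pics/c22.png

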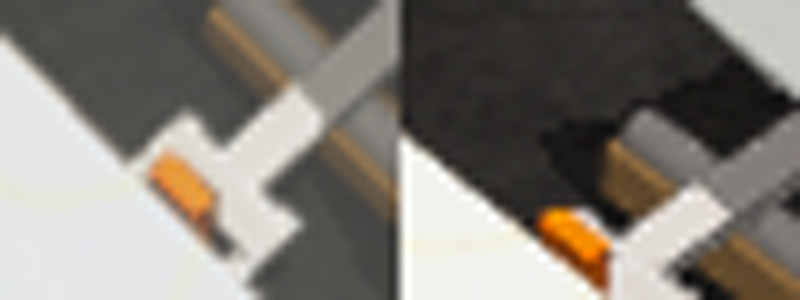

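Request:
send_rows --pt "0.002 0.01 0 0 0 0" --pt "0.002 0.01 0 0 0 0" --pt "0 0.01 0 0 0 0" --pt "0 -0.0009 -0.0115 -0.00278 0 0" --pt "0 0 0 0 0 0"

```text
clock: 23.0
tool_pos: [0.4967, -0.0481, 0.0712]
orientation: [2.912, -0.002, 0.105]
contact_force: [-0.1, -0.0, -1.6]
finger_gap: 0.0211
```

Run:
```python
from h import *
look(23)
```

```text
s 42.8 lat -0.2 z 4.9 mm th 13.15 dyaw 0.03 roll 0.10 F along u,w,z 0.7202592204026808 0.04524560783936941 -2.916115257510572 T [0.2024 0.0021 0.032 ] gap 0.020486410173087985 23.1
('side', -0.095, 2.35, [-0.28999999165534973, -0.3799999952316284], 0.94)
('side', 0.095, 4.23, [-0.699999988079071, -0.6399999856948853], 0.999)
('scene', -0.095, 5.96, [-0.3100000023841858, -1.7400000095367432], 0.977)
('scene', 0.095, 6.96, [-0.7799999713897705, -1.940000057220459], 0.999)
```

View pics/m23.png

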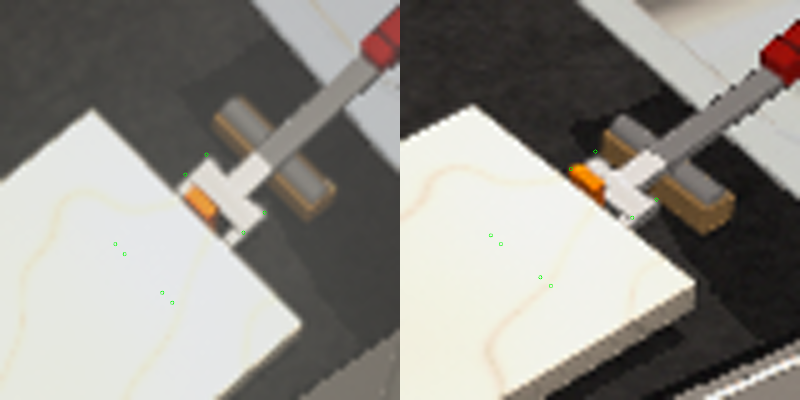

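Request:
send_rows --pt "0 0.02 0.001 0 0 0" --pt "0 0.02 0 0 0 0" --pt "0 0.025 0 0 0 0" --pt "0 0.025 0 0 0 0" --pt "0 0.025 0 0 0 0" --pt "0 0.025 0 0 0 0" --pt "0 0.025 0 0 0 0" --pt "0 0.025 0 0 0 0" --pt "0 0.025 0 0 0 0"

```text
clock: 24.0
tool_pos: [0.5011, -0.0906, 0.0808]
orientation: [2.912, -0.002, 0.105]
contact_force: [0.2, 0.3, -2.6]
finger_gap: 0.0206
```

Run:
```python
from h import *
look(24)
```

```text
s -0.1 lat 0.3 z 14.6 mm th 13.17 dyaw -0.06 roll 0.12 F along u,w,z 0.08740491561071351 1.369259494061627 -2.779935600540129 T [ 0.2237  0.0175 -0.0221] gap 0.02075042077070988 24.1
('side', -0.095, 2.19, [-0.36000001430511475, -0.3700000047683716], 0.902)
('side', 0.095, 4.26, [-0.699999988079071, -0.6399999856948853], 0.999)
('scene', -0.095, 6.1, [-0.7900000214576721, -1.8300000429153442], 0.985)
('scene', 0.095, 6.97, [-0.7699999809265137, -1.940000057220459], 0.999)
```

View pics/m24.png

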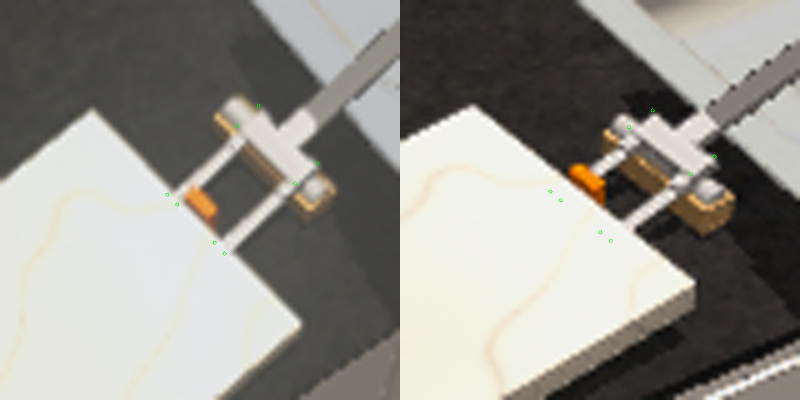

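Request:
send_rows --pt "0 0.03 0 0 0 0" --pt "0 0.05 0 0 0 0" --pt "0 0.06 0 0 0 0" --pt "0 0.06 -0.02 0 0 0" --pt "0 0.03 -0.08 0 0 0" --pt "0 0.03 -0.12 0 0 0" --pt "0 0.03 -0.12 0 0 0" --pt "0 0 -0.08 0 0 0" --pt "0 0 0 0 0 0"

```text
clock: 25.0
tool_pos: [0.5068, -0.1282, 0.1789]
orientation: [2.91, -0.008, 0.105]
contact_force: [0.6, -0.1, -1.9]
finger_gap: 0.0206
```

Run:
```python
from h import *
p,Rm,o=now();where();print(p)
Rt=np.diag([1.,-1,-1]);rv=R.from_matrix(Rm.T@Rt).as_rotvec();print("rot share",rv/2/np.pi, np.degrees(rv))
t=np.array([.386,-.2585,.13]);print("after-rot shift share",Rt.T@(t-p)/.2)
```

```text
s -38.0 lat 2.2 z 112.3 mm th 13.25 dyaw -0.12 roll 0.45 F along u,w,z -0.12070093374341652 0.6037057709873506 -1.941263535858666 T [ 0.2007 -0.032  -0.0084] gap 0.02063428522027166 25.0
[ 0.5068 -0.1282  0.1789]
rot share [ 0.0367 -0.0032  0.0164] [13.2159 -1.14    5.9102]
after-rot shift share [-0.6042  0.6513  0.2444]
```

Request:
send_rows --pt "0 0 0 0.0122 -0.0011 0.0055" --pt "0 0 0 0.0122 -0.0011 0.0055" --pt "0 0 0 0.0123 -0.001 0.0054" --pt "-0.1 0.108 0.04 0 0 0" --pt "-0.1 0.108 0.04 0 0 0" --pt "-0.1 0.108 0.04 0 0 0" --pt "-0.1 0.109 0.04 0 0 0" --pt "-0.1 0.109 0.04 0 0 0" --pt "-0.1 0.109 0.04 0 0 0" --pt "0 0 0 0 0 0"

```text
clock: 26.0
tool_pos: [0.3808, -0.2592, 0.1263]
orientation: [-3.14, 0.011, -0.004]
contact_force: [-0.1, 0.8, -2.9]
finger_gap: 0.0208
```

Run:
```python
from h import *
p,Rm,o=now();print(p,o['orientation'],(np.diag([1.,-1,-1])@(np.array([.386,-.2585,.04])-p))/.2)
im=cams.capture("side");cv2.imwrite("pics/side25.png",im)
s=cams.capture("scene");cv2.imwrite("pics/z25.png",np.hstack([cv2.resize(im[170:260,340:460],(400,300)),cv2.resize(s[170:260,340:460],(400,300))]))
```

```text
[ 0.3808 -0.2592  0.1263] [-3.1398  0.011  -0.0043] [ 0.0259 -0.0034  0.4317]
```

View pics/z25.png

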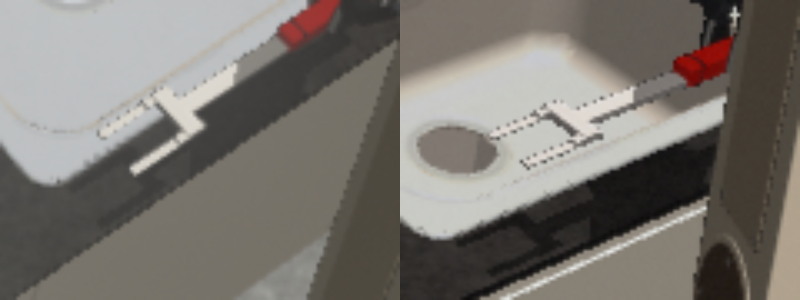

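Request:
send_rows --pt "0.013 -0.002 0.08 0 0.0017 -0.0006" --pt "0.013 -0.001 0.08 0 0 0" --pt "0 0 0.09 0 0 0" --pt "0 0 0.09 0 0 0" --pt "0 0 0.07 0 0 0" --pt "0 0 0 0 0 0" --pt "0 0 0 0 0 0"

```text
clock: 26.8
tool_pos: [0.3905, -0.2565, 0.0464]
orientation: [-3.141, -0.004, 0.006]
contact_force: [-0.2, 0.0, -1.9]
finger_gap: 0.0203
```

Run:
```python
from h import *
p,Rm,o=now();print(p,o['orientation'])
im=cams.capture("side")
s=cams.capture("scene");cv2.imwrite("pics/z26.png",np.hstack([cv2.resize(im[170:260,340:460],(400,300)),cv2.resize(s[170:260,340:460],(400,300))]))
```

```text
[ 0.3905 -0.2565  0.0464] [-3.1406 -0.0041  0.0056]
```

View pics/z26.png

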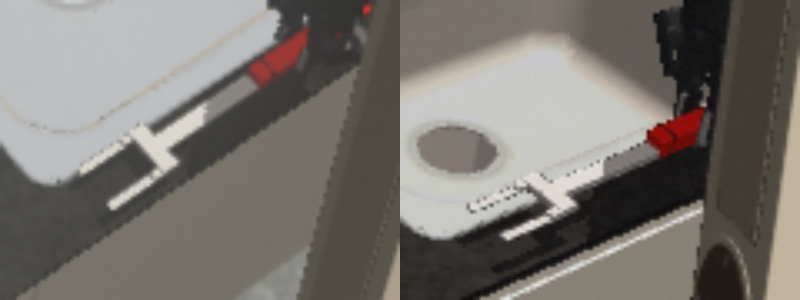

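Request:
send_rows --pt "-0.022 0 0.04 0 -0.0006 0.0008" --pt "0 0 0.06 0 0 0" --pt "0 0 0.05 0 0 0" --pt "0 0 0.015 0 0 0" --pt "0 0 0 0 0 0" --pt "0 0 0 0 0 0"

```text
clock: 27.5
tool_pos: [0.3858, -0.2571, 0.0135]
orientation: [-3.141, -0.001, -0.001]
contact_force: [0.3, -0.2, -2.3]
finger_gap: 0.0204
```

Run:
```python
from h import *
p,Rm,o=now();print(p,o['orientation'],o['contact_force'],o['torque'])
im=cams.capture("side")
s=cams.capture("scene");cv2.imwrite("pics/z27.png",np.hstack([cv2.resize(im[170:260,340:460],(400,300)),cv2.resize(s[170:260,340:460],(400,300))]))
```

```text
[ 0.3858 -0.2571  0.0135] [-3.1409 -0.0007 -0.0007] [ 0.3374 -0.1839 -2.3021] [-0.1008 -0.0019 -0.0093]
```

View pics/z27.png

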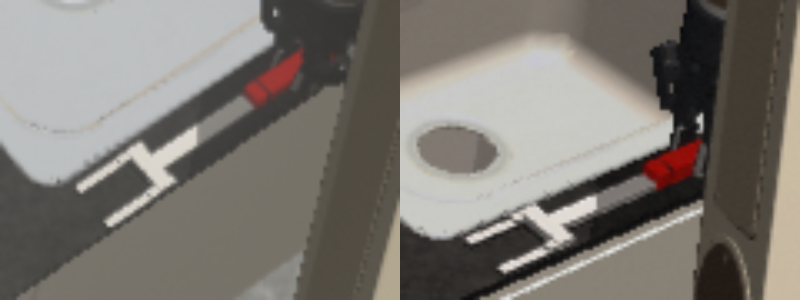

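Request:
send_rows --pt "0 0 0.008 0 0 0" --pt "0 0 0.004 0 0 0" --pt "0 0 0 0 0 0"

```text
clock: 27.9
tool_pos: [0.3856, -0.2568, 0.0109]
orientation: [-3.141, -0.0, -0.001]
contact_force: [0.7, 0.1, -3.1]
finger_gap: 0.0205
```

Request:
send_rows --pt "0 0 0.003 0 0 0" --pt "0 0 0 0 0 0"

```text
clock: 28.1
tool_pos: [0.3856, -0.2569, 0.0106]
orientation: [-3.141, -0.001, -0.001]
contact_force: [-0.8, -0.1, 2.7]
finger_gap: 0.0209
```

Request:
send_rows --pt "0 0 0 0 0 0" --pt "0 0 0 0 0 0" --pt "0 0 0 0 0 0" --pt "0 0 0 0 0 0" --pt "0 0 0 0 0 0" --fingers 0.38

```text
clock: 28.6
tool_pos: [0.3857, -0.2569, 0.0103]
orientation: [-3.141, -0.0, -0.001]
contact_force: [0.8, -0.0, 0.0]
finger_gap: 0.0324
```

Request:
send_rows --pt "0 0 -0.03 0 0 0" --pt "0 0 -0.08 0 0 0" --pt "0 0 -0.15 0 0 0" --pt "0 0 -0.2 0 0 0" --pt "0 0 -0.2 0 0 0" --pt "0 0 -0.2 0 0 0" --pt "0 0 -0.2 0 0 0" --pt "0 0 0 0 0 0"

```text
clock: 29.4
tool_pos: [0.3884, -0.2589, 0.2287]
orientation: [3.136, -0.011, -0.001]
contact_force: [-0.3, 0.3, -0.0]
finger_gap: 0.0327
```

Run:
```python
from h import *
look(28,(230,170,350,290),(210,180,330,300))
im=cams.capture("side");s=cams.capture("scene");w_=cams.capture("wrist");cv2.imwrite("pics/w28.png",w_)
cv2.imwrite("pics/z28.png",np.hstack([cv2.resize(im[170:260,340:460],(400,300)),cv2.resize(s[170:260,340:460],(400,300))]))
```

```text
s -146.2 lat -106.1 z 212.9 mm th 0.05 dyaw -6.04 roll 0.18 F along u,w,z 0.8133717417337399 0.19210760370395658 0.4997808325886254 T [ 0.0491  0.0244 -0.0154] gap 0.032769587800945375 29.5
('side', -0.095, 2.18, [-0.3700000047683716, -0.3700000047683716], 0.901)
('side', 0.095, 4.15, [-0.699999988079071, -0.6299999952316284], 0.999)
('scene', -0.095, 6.29, [-0.8399999737739563, -1.8899999856948853], 0.987)
('scene', 0.095, 6.99, [-0.7900000214576721, -1.940000057220459], 0.999)
```

View pics/m28.png

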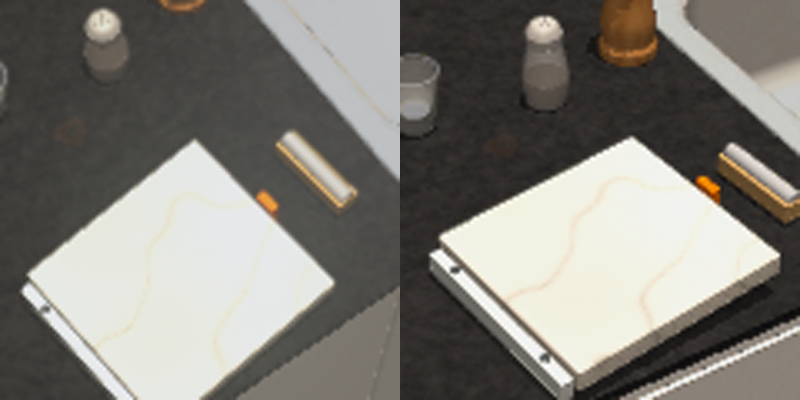

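View pics/z28.png

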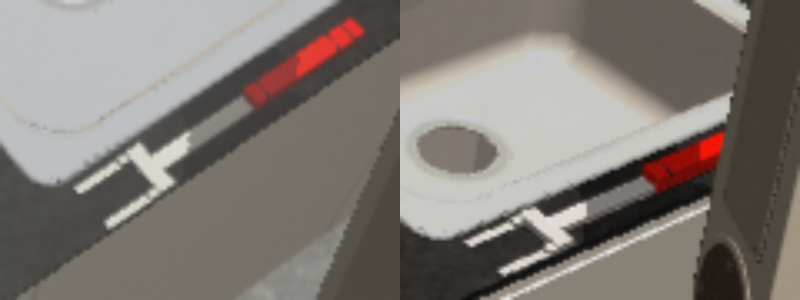

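View pics/w28.png

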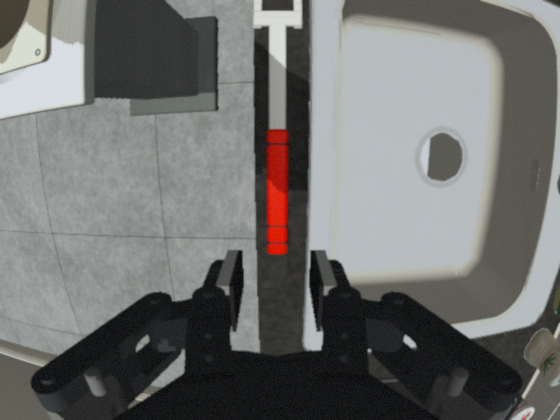

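The bar lies flat on the strip, clear of the sink rim, and the board stands on the prop. I'll take one closer look at the heel from the wrist camera before handing in.

Request:
send_rows --pt "0.05 -0.17 0 0 0 0" --pt "0.05 -0.17 0 0 0 0" --pt "0.05 -0.17 0 0 0 0" --pt "0.05 -0.17 0 0 0 0" --pt "0.05 -0.17 0 0 0 0" --pt "0.05 -0.17 0 0 0 0" --pt "0.05 -0.17 0 0 0 0" --pt "0.05 -0.17 0 0 0 0" --pt "0 0 0 0 0 0" --pt "0 0 0 0 0 0"

```text
clock: 30.65
tool_pos: [0.4648, 0.0155, 0.2211]
orientation: [-3.141, 0.003, 0.001]
contact_force: [0.3, -0.1, -0.3]
finger_gap: 0.0322
```

Run:
```python
from h import *
c=cams.calibration("wrist");im=cams.capture("wrist")
p=fproj(c,E0+[0,0,.03]).round().astype(int);print(p,readout.observe()['tool_pos'])
x,y=p;y=max(y,50);x0,y0=x-60,max(y-45,0)
cv2.imwrite("pics/w29.png",cv2.resize(im[y0:y+45,x0:x+60],None,fx=6,fy=6,interpolation=cv2.INTER_CUBIC));print(x0,y0)
for nm,s,z in(("heel front top if home",.001,.048),("board top edge",.002,.042),("heel back",-.009,.048)):
    print(nm,[((fproj(c,E0+u*s+w*l+np.array([0,0,z]))-[x0,y0]+.5)*6-.5).round(0) for l in(-.011,.011)])
```

```text
[289  55] [0.4648 0.0147 0.2213]
229 10
heel front top if home [array([292., 257.]), array([433., 245.])]
board top edge [array([291., 258.]), array([430., 246.])]
heel back [array([299., 319.]), array([440., 306.])]
```

View pics/w29.png

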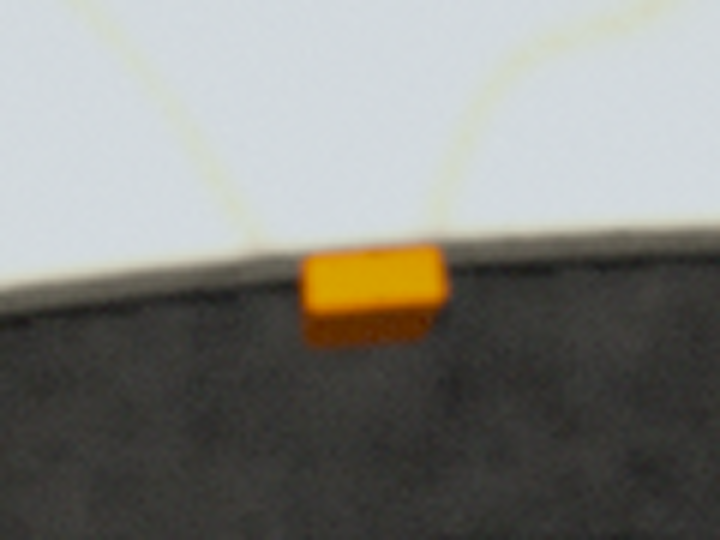

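The wrist view shows the heel's top, from (303,255) to (445,247), flush with the board's top edge and no gap. That is where it should be when fully home, so I'm handing in.

```bash
python3 -c "
from workcell import r
print(r.sign_off())"
```

```text
the job is handed in; nothing more can be done
None
```

The board now stands on the orange prop, pushed fully home, and the bar is back on the worktop. I handed the job in at about 31 s.

- **Lift:** I gripped the bar at its handle and put the prongs under the board's front edge, either side of the prop, with the bar across the fulcrum. I levered the edge to about 24–25 mm by the scene camera. The side camera read about 23 mm and the bar's own geometry nearly 27 mm.
- **Push home:** I slid the bar forward against about 14 N of steady friction. The heel then met the edge, the board moved back about 1 mm, and motion stopped at about 20.5 N in all, so roughly 6–7 N on the heel.
- **Let down and bar out:** I let the board down on the prop and drew the bar out. The bar now lies flat about where it started, just clear of the sink rim, its web at or very near the worktop's front edge.

**Last checks:**
- The wrist view shows the heel flush with the board's edge, with no gap.
- The board's height did not change after the bar came out.
- The views I checked showed nothing disturbed around the board.

**What did not go cleanly:** At the start of letting down, the total push stayed near 19 N for two steps while friction briefly held the board. The heel may then have been pressed above 10 N for about half a second, until I backed off. I could not measure the heel's share of that force directly.

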